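# Hang the snap gauge on its keeper hook

### The job

Take the snap gauge out of its slotted rest and hang it by its eye on the free hook of the rack: slide it in past the drop keeper and press it home, flat on the stop nut, then tug it back against the fallen keeper to prove that it is locked, and leave it hanging there at rest. It is a precision gauge, so feel for both contacts and stop there: a push and a tug of about 6 N, never over 10 N, and never forcing the plate crooked. Leave the other gauge and the things on the bench where they are.

Things in the scene. Friction and masses are not known exactly. Their poses are not given: they have to be found in the camera images.
- gauge_grip (a point): Snap gauge to be hung: flat 6 mm steel plate, 166 mm tall, 84 wide, 0.18-0.34 kg; horseshoe with a 36 mm mouth below, round eye above it, on top a black grip 14 mm thick, 30 wide, 44 tall. This point: the grip's centre, 144 mm above the lower edge, 50 above the eye's centre. Axes: x through the plate (along which the grip is 14 mm thick), y across, z up. Both faces are alike.
- gauge_eye (a point): Centre of the gauge's eye: hole 20 mm across, ring 40 mm outside, 6 mm plate; axes as gauge_grip. Hung on the hook the plate stands square to the peg, the eye's centre 2 mm below the peg's axis.
- rest: Fixed grey slotted block, 60 x 110 x 40 mm, in which the gauge stands upright, in the middle, leaning up to 4 degrees. Origin: centre of its underside; x across the slot, its -x side facing the robot within 0.4 rad; y along the slot. Slot 7.6 mm wide, 88 long, 26 deep: lift the gauge straight up by 26 mm to clear it.
- hook: Free hook of the fixed rack (left or right of the occupied one, 140 mm apart): level steel peg, 16 mm thick, 86 mm long, last 12 mm a rounded nose, pointing along its own -x, within 0.25 rad of straight at the robot. Origin: on the peg's axis at its foot, at the front of the rack's bar, 145 mm up; z up. The bar's top is 14 mm above the axis; nothing of the rack is higher. All is rigid.
- hook_pin (a point): Keeper pin on the peg's axis, 66 mm out from the hook's origin; axes as hook. On the peg's foot is a hexagonal stop nut, 28 mm across; its outer face, which stops the plate, is set anew each time, 28 to 52 mm further in than this pin: feel for it. Home = 4 N or more on the nut for 0.2 s, plate square to the peg within 0.06 rad; 5 to 8 N is right, over 10 N too much.
- keeper (a joint): Drop keeper of the free hook: flap 5 mm thick hung on the pin by its own weight (under 0.3 N), reaching 20 mm below the axis. 0 = hanging down, shut, against its rigid outward stop; up to 1.5 = swung inward and up into the peg, as a passing eye lifts it. It falls shut once the plate's centre is 23 mm further in than the pin.
- hook_stop (a point): Point on the peg's axis 6 mm further in than the pin; axes as hook. Tugged back out, the plate bears on the shut keeper with its centre about here. The tug counts at 4 N or more for 0.2 s; 5 to 8 N is right, over 10 N too much. Nut and keeper bear 50 to 65 mm below the grip, so moving on after contact cocks the plate in the fingers; over 0.12 rad under load is a fault.
- gauge_b_grip (a point): Grip centre of the other snap gauge (same outside, wider mouth), already hanging on the occupied hook; leave it alone.
- caliper: Digital caliper lying on the worktop, 232 mm long along its own y, 70 wide, 18 high; leave it alone.
- check_stamp: Small hand stamp with a wooden knob standing on the worktop, 22 x 30 x 62 mm; leave it alone.
- ref_block: Grey reference block lying on the worktop, 35 x 50 x 12 mm; leave it alone.

How it is judged:
By the outcome, as a careful person would: the job done as asked, in the order asked, and still so for the second after the job is handed in, with the robot touching nothing.
It also fails if it takes over 64 s, if anything falls off the work surface, if the arm or the gripper's body presses on something with over 40 N, if the wrist force passes 120 N, or if a joint passes its speed limit or range.

### The arm

A 6-joint arm with a two-finger parallel gripper is mounted at the origin on a cart in front of the work surface, level with it; the furniture and walls round the work are solid. World frame = base frame: x ahead of the robot, y to its left, z up, the work surface at z = 0. Lengths are in m, angles in rad, forces in N, time in s.
With the tool pointing down it reaches from about 0.15 to 0.775 m from the base axis. Payload 6.1 kg.
Tool frame: the origin (TCP) lies midway between the tips of the shut fingers; the grasp point (between the pads) lies 19 mm behind it (arm.grip_depth is the distance from the TCP to the grasp point, in m); y points along the fingers, x is the direction in which the jaws open and shut, and the axes are right-handed (so a half turn about y gives the same grasp; the last joint's range is limited). The gripper opens to 85 mm and grips with 20 to 120 N. Pads are 22 mm wide; open, the fingers measure 114 mm over their backs; the gripper's body (76 mm by 85 mm) begins 54 mm behind the grasp point. The pads swing forward as they close: fully open they stand 13 mm farther back than shut.
Start: joints at [1.229, 0.126, -0.04, 1.405, 0, 1.571], TCP at [0.176, 0.495, 0.231] pointing down, gripper open.
Joint ranges: [-2.72, 2.72], [-0.95, 1.95], [-1.27, 1.35], [-1.78, 2.02], [-1.46, 1.47], [-3.14, 3.14]. Speed limits (rad/s): [2.39, 2.39, 3.01, 3.14, 3.14, 3.14].

### API

Orientations are given as [roll, pitch, yaw] about the fixed x, y, z axes, in that order (R = Rz(yaw) Ry(pitch) Rx(roll)).
In Python, from cell import readout, snapshot, calibration, workorder, arm gives the robot as it stands. The module is installed in compiled form; this text tells all that it offers.
- The arm moves only by the tool carry_out, never from a script. Its argument "plan" is a list of rows, each an object of numbers: "x", "y", "z": the shift along the tool's x, y, z in m; "ax", "ay", "az": the turn, a rotation vector about the tool's x, y, z in rad; "gripper": the opening, from -1 (shut) to 1 (fully open). In form: [{"x": .., "y": .., "z": .., "ax": .., "ay": .., "az": .., "gripper": ..}, ...]. A call has 1 to 5 rows; each row is the pose to reach, as a shift and turn from the pose commanded when the call began, along the tool's axes at that moment; what a row does not reach only later rows make up. A row lasts 1/10 s, in which the tool goes at most 50 mm and 8.59 degrees, less where a joint would pass 70% of its speed; a pose out of reach is approached as far as the arm can. A call with a gripper value outside its range is refused whole. The fingers move at their own pace and stop on an object; the grip force is fixed at half the most. Time passes only in rows, so rows that repeat a pose let the fingers close. It gives the time, the measured TCP pose, the force and the opening at its end, in the units of the state.
- readout.read_state(): the state, without advancing time (a new reading comes with each control period).
- snapshot(name): name is "scene" or "top" or "wrist"; returns the picture (420x560x3 uint8, red, green, blue); there is no depth.
- calibration(name): a dict with "fovy" (degrees; the focal length in pixels is half the picture's height over the tangent of half this angle, whatever the lens; pixels are square), "cx", "cy" (the principal point, pixels), "D" ([k1, k2, p1, p2, k3] as OpenCV has them; the pictures are not rectified), "xyz" and "rotation" of the camera in the world. Camera axes: x right, y up, looking along -z (the intrinsics and any distortion apply to the point x, -y, -z); pixel columns grow to the right and rows downward; lengths in m; the calibration is good to about 2 mm. A picture is of the moment at which its call begins: read the wrist's pose just before it. calibration takes no time and is no camera call; for the wrist camera it gives the pose at the moment of the call.
- workorder.finish_job(): hands the job in, once; it reports no verdict.
The state is a dict: "clock": time; "joints": joint angles; "dq": joint speeds; "effort": joint torques, N m; "tool_pos": TCP position; "tool_rot": TCP orientation; "wrist_force": force on the tool from outside, world axes, zero at the start; "wrist_torque": the same for the moment, N m; "width": opening from 0.0 (shut) to 1.0 (fully open).
Only numpy, scipy, OpenCV 4.12 (cv2) and the standard library are available. Lean on these libraries where they do the work, as an engineer would, in place of code of your own. Each camera call takes 0.05 s, during which the arm holds its last target.

## Working session

There is one attempt and no reset: what is moved stays moved. The work goes in short steps, Python scripts to look and compute and a tool call to move; the robot and the scene stay as the last step left them, time stands still between calls to the robot, and variables do not carry over. Pictures are saved under pics/ and viewed, and the job is handed in when it is done.

Besides the shell and the picture viewer there is one more tool, called by a JSON object that holds its "fn" and its "kwargs", one argument or row to a line. carry_out: Moves the arm, as the interface text tells. Its arguments: {"type":"object","properties":{"plan":{"type":"array","items":{"type":"object","properties":{"x":{"type":"number"},"y":{"type":"number"},"z":{"type":"number"},"ax":{"type":"number"},"ay":{"type":"number"},"az":{"type":"number"},"gripper":{"type":"number"}}}}},"required":["plan"]}

```bash
mkdir -p pics; ls; python3 - <<'E'
from cell import readout, snapshot, calibration, workorder, arm
import cv2
print(readout.read_state()); print(arm.grip_depth, [a for a in dir(arm) if a[0]!='_'])
for n in ["scene","top","wrist"]:
    c=calibration(n); print(n,c)
    cv2.imwrite(f"pics/{n}0.png",snapshot(n)[:,:,::-1])
E
```

```text
pics
{'clock': 0.0, 'joints': array([ 1.22899670e+00,  1.26376865e-01, -4.06259129e-02,  1.40539356e+00,
        1.01497196e-05,  1.57082220e+00]), 'dq': array([ 0.00187719,  0.00129041, -0.00125916,  0.00048513, -0.0015072 ,
        0.00070839]), 'effort': array([ 1.18739154e-03, -4.35913038e+01,  3.52925670e+01,  1.73185189e-02,
       -5.69228973e-05, -1.00494896e-05]), 'tool_pos': array([0.17582975, 0.49424178, 0.23052192]), 'tool_rot': array([-1.57078622,  0.00160001,  1.22897083]), 'wrist_force': array([-0.191309  , -0.54504163, -0.555992  ]), 'wrist_torque': array([-0.02837044, -0.02437357, -0.01613275]), 'width': 0.9977056633448389}
0.0187 ['MotionError', 'grip_depth']
scene {'fovy': 48.028870228502186, 'cx': 282.97407370927505, 'cy': 213.54271772862538, 'D': array([-0.01925238,  0.        ,  0.        ,  0.        ,  0.        ]), 'xyz': array([ 0.15006279, -0.72122838,  0.92541784]), 'rotation': array([ 0.81563754, -0.00549852, -0.43430857])}
top {'fovy': 43.537206671869335, 'cx': 274.036282605575, 'cy': 219.7061651228078, 'D': array([-0.13002663,  0.        ,  0.        ,  0.        ,  0.        ]), 'xyz': array([0.34513205, 0.01353119, 1.53250038]), 'rotation': array([ 0.12391712,  0.01231007, -1.57353129])}
wrist {'fovy': 66.24479725172594, 'cx': 276.03159426587433, 'cy': 213.77017830577648, 'D': array([-0.07038385,  0.        ,  0.        ,  0.        ,  0.        ]), 'xyz': array([0.10470478, 0.51954467, 0.37257204]), 'rotation': array([-2.98953148e-01,  9.06709836e-04,  1.22915419e+00])}
```

View pics/scene0.png

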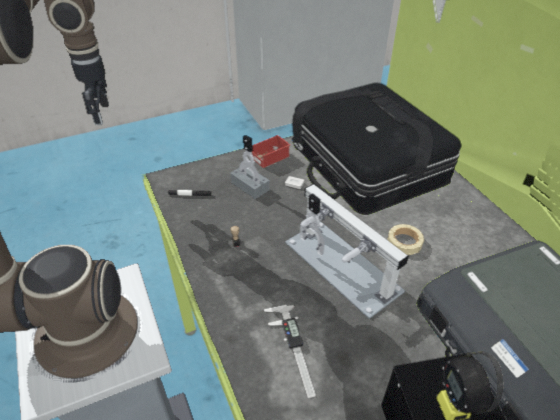

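View pics/top0.png

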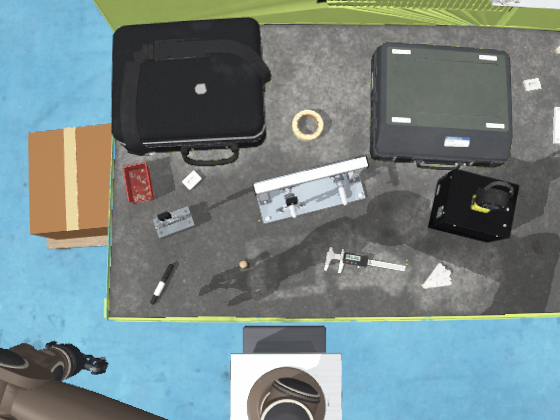

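View pics/wrist0.png

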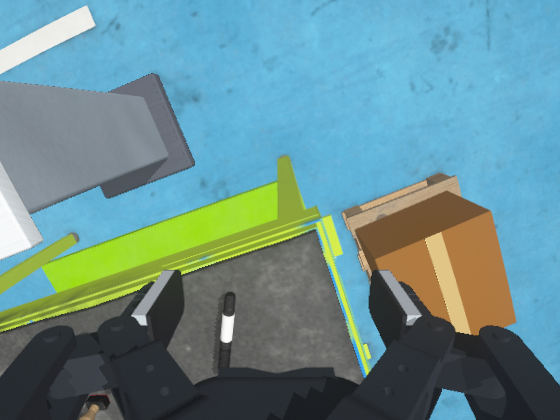

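```bash
cat > h.py <<'E'
import numpy as np, cv2
from scipy.spatial.transform import Rotation as Ro
def Rm(r): return Ro.from_euler('xyz',r).as_matrix()
def K(c,H=420):
    f=H/2/np.tan(np.radians(c['fovy'])/2); return np.array([[f,0,c['cx']],[0,f,c['cy']],[0,0,1.]])
F=np.diag([1,-1,-1.])
def proj(c,P):
    P=np.atleast_2d(P).astype(float); R=Rm(c['rotation']); pc=(P-c['xyz'])@R@F
    return cv2.projectPoints(pc,np.zeros(3),np.zeros(3),K(c),np.asarray(c['D']))[0][:,0]
def ray(c,uv):
    u=cv2.undistortPoints(np.array(uv,float).reshape(-1,1,2),K(c),np.asarray(c['D']))[:,0]
    d=np.c_[u,np.ones(len(u))]@F@Rm(c['rotation']).T
    return c['xyz'],d/np.linalg.norm(d,axis=1)[:,None]
def onz(c,uv,z):
    o,d=ray(c,uv); return o+d*((z-o[2])/d[:,2])[:,None]
def tri(obs): # list of (calib, uv)
    A=np.zeros((3,3));b=np.zeros(3);L=[]
    for c,uv in obs:
        o,d=ray(c,uv);M=np.eye(3)-np.outer(d[0],d[0]);A+=M;b+=M@o;L.append((M,o))
    p=np.linalg.solve(A,b); return p,[np.linalg.norm(M@(p-o)) for M,o in L]
def crop(src,dst,x0,y0,x1,y1,s):
    im=cv2.imread(src)[y0:y1,x0:x1]; cv2.imwrite(dst,cv2.resize(im,None,fx=s,fy=s,interpolation=cv2.INTER_CUBIC))
E
python3 - <<'E'
from h import *
crop('pics/top0.png','pics/t1.png',140,150,380,270,3.3)
crop('pics/scene0.png','pics/s1.png',220,120,420,320,3)
from cell import calibration
c=calibration('top')
for uv,z in [((173,222),0.04),((166,215),.15),((343,195),.145),((290,205),.2),((255,190),.159),((367,162),.159)]: print(uv,onz(c,uv,z))
E
```

```text
(173, 222) [[0.5256802  0.32237319 0.04      ]]
(166, 215) [[0.53130411 0.31896897 0.15      ]]
(343, 195) [[ 0.58387687 -0.1546822   0.145     ]]
(290, 205) [[ 0.54895518 -0.01152742  0.2       ]]
(255, 190) [[0.59592154 0.08027369 0.159     ]]
(367, 162) [[ 0.67094756 -0.21944737  0.159     ]]
```

View pics/t1.png

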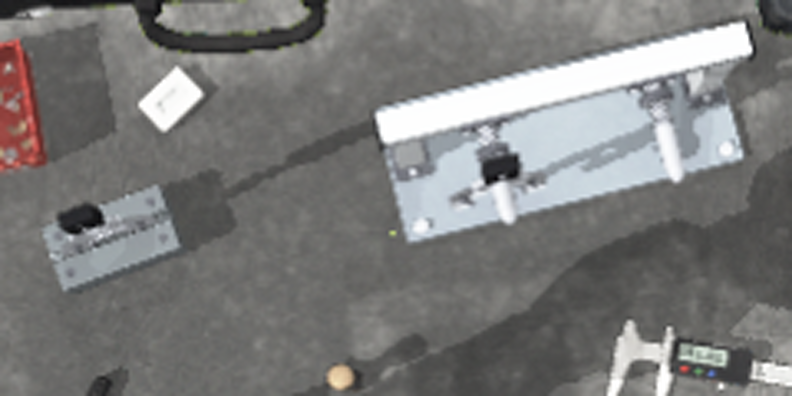

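View pics/s1.png

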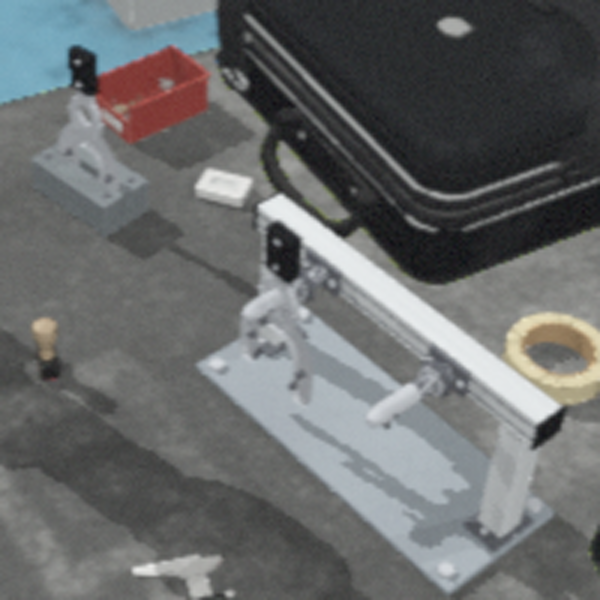

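```bash
cat >> h.py <<'E'
def goto(p,yaw,roll=-np.pi/2):
    from cell import readout
    s=readout.read_state(); R=Rm(s['tool_rot']); d=R.T@(np.array(p)-s['tool_pos'])
    w=Ro.from_matrix(R.T@(Ro.from_euler('z',yaw)*Ro.from_euler('x',-np.pi/2)).as_matrix()).as_rotvec()
    print('t',round(s['clock'],2),'pos',s['tool_pos'].round(4),'rot',s['tool_rot'].round(4),'F',s['wrist_force'].round(2),'T',s['wrist_torque'].round(3),'w',round(s['width'],3)); print('shift',d.round(4),'turn',w.round(4))
E
python3 - <<'E'
from h import *
goto((.53,.32,.28),.39)
E
```

```text
t 0.15 pos [0.1758 0.4943 0.2307] rot [-1.5708e+00  1.3000e-03  1.2290e+00] F [ 0.41 -0.22  0.04] T [-0.024 -0.011 -0.01 ] w 0.999
shift [-0.0456 -0.0492 -0.3921] turn [ 5.00e-04  8.39e-01 -1.20e-03]
```

{"fn": "carry_out", "kwargs": {
  "plan": [
    {"x": -0.045,"y": -0.049,"z": -0.392,"ay": 0.84},
    {"x": -0.045,"y": -0.049,"z": -0.392,"ay": 0.84},
    {"x": -0.045,"y": -0.049,"z": -0.392,"ay": 0.84},
    {"x": -0.045,"y": -0.049,"z": -0.392,"ay": 0.84},
    {"x": -0.045,"y": -0.049,"z": -0.392,"ay": 0.84}
  ]
}}

```text
validation failed for argument at $.pl...
```

```bash
python3 - <<'E'
from h import *
goto((.53,.32,.28),.39)
E
```

```text
t 0.15 pos [0.1758 0.4943 0.2307] rot [-1.5708e+00  1.3000e-03  1.2290e+00] F [ 0.41 -0.22  0.04] T [-0.024 -0.011 -0.01 ] w 0.999
shift [-0.0456 -0.0492 -0.3921] turn [ 5.00e-04  8.39e-01 -1.20e-03]
```

{"fn": "carry_out", "kwargs": {
  "plan": [
    {"x": -0.005,"y": -0.006,"z": -0.048,"ax": 0,"ay": 0.1,"az": 0,"gripper": 1},
    {"x": -0.01,"y": -0.012,"z": -0.096,"ax": 0,"ay": 0.2,"az": 0,"gripper": 1},
    {"x": -0.015,"y": -0.018,"z": -0.144,"ax": 0,"ay": 0.3,"az": 0,"gripper": 1},
    {"x": -0.02,"y": -0.024,"z": -0.192,"ax": 0,"ay": 0.4,"az": 0,"gripper": 1},
    {"x": -0.025,"y": -0.03,"z": -0.24,"ax": 0,"ay": 0.5,"az": 0,"gripper": 1}
  ]
}}

```text
clock: 0.65
tool_pos: [0.3951, 0.3895, 0.2613]
tool_rot: [-1.571, 0.0, 0.725]
wrist_force: [0.1, 1.4, 0.3]
width: 1.0
```

```bash
python3 - <<'E'
from h import *
goto((.53,.32,.28),.39)
E
```

```text
t 0.65 pos [0.3951 0.3895 0.2613] rot [-1.5707e+00  2.0000e-04  7.2510e-01] F [0.05 1.36 0.32] T [-0.014  0.009  0.034] w 1.0
shift [ 0.0549 -0.0187 -0.1414] turn [-0.000e+00  3.351e-01 -3.000e-04]
```

{"fn": "carry_out", "kwargs": {
  "plan": [
    {"x": 0.014,"y": -0.005,"z": -0.036,"ax": 0,"ay": 0.09,"az": 0,"gripper": 1},
    {"x": 0.028,"y": -0.01,"z": -0.072,"ax": 0,"ay": 0.18,"az": 0,"gripper": 1},
    {"x": 0.042,"y": -0.015,"z": -0.108,"ax": 0,"ay": 0.26,"az": 0,"gripper": 1},
    {"x": 0.055,"y": -0.018,"z": -0.14,"ax": 0,"ay": 0.335,"az": 0,"gripper": 1},
    {"x": 0.055,"y": -0.018,"z": -0.14,"ax": 0,"ay": 0.335,"az": 0,"gripper": 1}
  ]
}}

```text
clock: 1.15
tool_pos: [0.5312, 0.3207, 0.2781]
tool_rot: [-1.572, 0.001, 0.388]
wrist_force: [0.6, 0.4, 0.4]
width: 1.001
```

```bash
cat > snap.py <<'E'
import sys,pickle
from h import *
from cell import *
n,f=sys.argv[1:3]; 
s=readout.read_state(); c=calibration(n); im=snapshot(n); cv2.imwrite(f'pics/{f}.png',im[:,:,::-1]); pickle.dump((c,s),open(f'pics/{f}.pkl','wb'))
print(s['clock'],s['tool_pos'].round(4),s['tool_rot'].round(4))
E
python3 snap.py wrist w1; python3 -c "
from h import *
crop('pics/w1.png','pics/w1z.png',0,0,560,420,1.42)"
```

```text
1.15 [0.5312 0.3207 0.2781] [-1.5718e+00  7.0000e-04  3.8840e-01]
```

View pics/w1z.png

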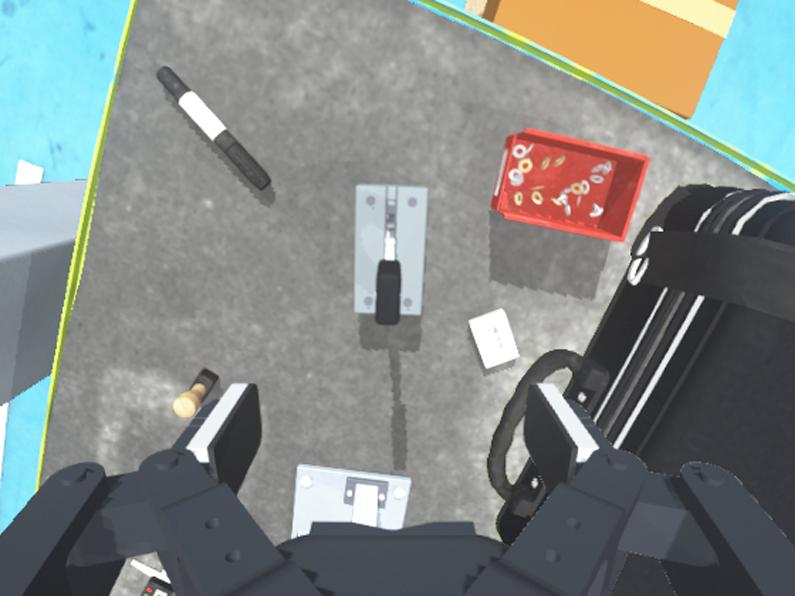

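```bash
python3 -c "
from h import *
crop('pics/w1.png','pics/w1z.png',235,120,315,240,5)
crop('pics/top0.png','pics/t1z.png',145,195,205,245,10)
crop('pics/scene0.png','pics/s1z.png',225,125,280,195,8.5)"
```

```text
(no output)
```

View pics/w1z.png

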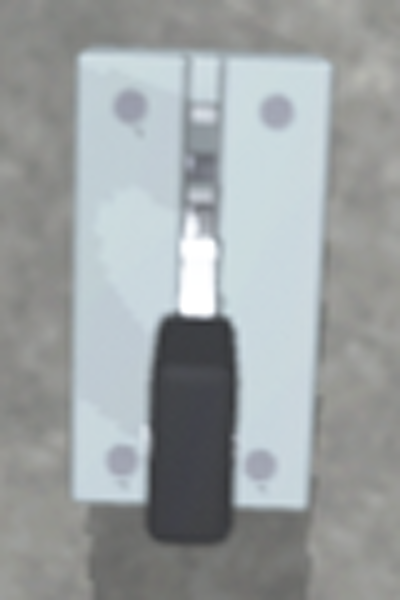

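View pics/t1z.png

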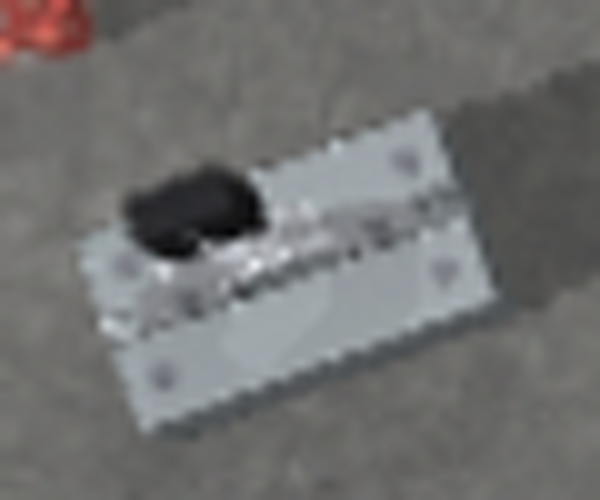

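View pics/s1z.png

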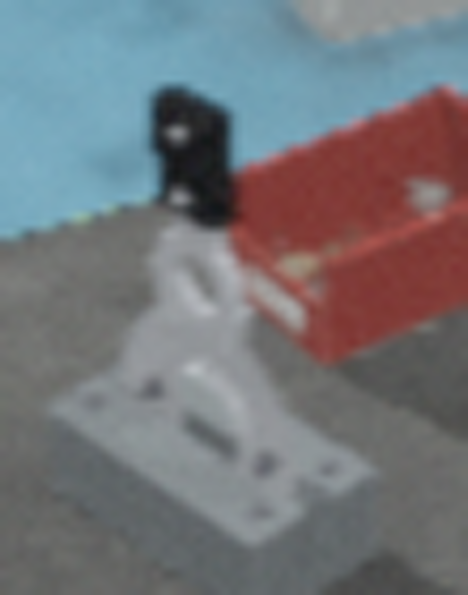

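```bash
python3 - <<'E'
from h import *; import pickle
from scipy.optimize import least_squares
c,s=pickle.load(open('pics/w1.pkl','rb'))
o=np.array([235,120])
uv=np.array([[78,50],[331,62],[308,508],[72,500]])/5+o-.4
print(onz(c,uv,.04))
P=onz(c,uv,.04)
# local: image up=+y, right=+x? 
L=np.array([[-.03,.055],[.03,.055],[.03,-.055],[-.03,-.055]])
f=lambda p:(P[:,:2]-(L@np.array([[np.cos(p[2]),np.sin(p[2])],[-np.sin(p[2]),np.cos(p[2])]])+p[:2])).ravel()
r=least_squares(f,[.53,.32,.39]); print('rest',r.x,r.fun*1000)
t=np.array([[160,365],[235,365],[232,542],[150,540]])/5+o-.4
for z in (.17,.175,.18): 
    Q=onz(c,t,z); print(z,Q.mean(0),Q[0]-Q[3],Q[1]-Q[2])
    cc,ss=np.cos(r.x[2]),np.sin(r.x[2]); d=Q.mean(0)[:2]-r.x[:2]; print('local',d@[cc,ss],d@[-ss,cc])
# plate near slot top: plate edges at crop y~300: x 178..218
ct=__import__('cell').calibration('top')
tu=np.array([[80,248],[430,105],[500,300],[145,435]])/10+[145,195]-.45
print(onz(ct,tu,.04), onz(ct,tu,.04).mean(0))
print(onz(ct,np.array([[195,212]])/10+[145,195]-.45,.178))
E
```

```text
[[0.48092496 0.36410544 0.04      ]
 [0.53580957 0.3836538  0.04      ]
 [0.57365839 0.28222243 0.04      ]
 [0.51851955 0.26190677 0.04      ]]
rest [0.52722812 0.32297211 0.35317704] [ 0.86862802 -0.09558018 -0.54347628 -1.30004614 -0.74151073  0.47922731
  0.41635899  0.91639901]
0.17 [0.52857252 0.32062174 0.17      ] [-0.00945141  0.02811009  0.        ] [-0.01102772  0.02784057  0.        ]
local 0.00044847517738617605 -0.0026703026387553458
0.175 [0.52804858 0.32201621 0.175     ] [-0.00926242  0.02754801  0.        ] [-1.08072110e-02  2.72838803e-02  2.77555756e-17]
local 0.00043919265277603665 -0.0011806772157952345
0.18 [0.52752464 0.32341069 0.18      ] [-0.00907343  0.02698593  0.        ] [-0.01058671  0.02672719  0.        ]
local 0.00042991012816581247 0.00030894820716496685
[[0.53362972 0.38240875 0.04      ]
 [0.57479519 0.28095813 0.04      ]
 [0.51805464 0.25965431 0.04      ]
 [0.47937499 0.36205265 0.04      ]] [0.52646363 0.32126846 0.04      ]
[[0.52557601 0.3179179  0.178     ]]
```

```bash
python3 - <<'E'
from h import *
goto((.5277,.3225,.175),.353)
E
```

```text
t 1.2 pos [0.5295 0.3217 0.2782] rot [-1.571e+00  1.400e-03  3.912e-01] F [ 0.08  0.77 -0.14] T [ 0.024  0.033 -0.011] w 1.0
shift [-0.0012  0.1032  0.0014] turn [ 0.0002  0.0382 -0.0014]
```

{"fn": "carry_out", "kwargs": {
  "plan": [
    {"x": -0.001,"y": 0.03,"z": 0.001,"ax": 0,"ay": 0.038,"az": 0,"gripper": 0.1},
    {"x": -0.001,"y": 0.055,"z": 0.001,"ax": 0,"ay": 0.038,"az": 0,"gripper": 0.1},
    {"x": -0.001,"y": 0.08,"z": 0.001,"ax": 0,"ay": 0.038,"az": 0,"gripper": 0.1},
    {"x": -0.001,"y": 0.103,"z": 0.001,"ax": 0,"ay": 0.038,"az": 0,"gripper": 0.1},
    {"x": -0.001,"y": 0.103,"z": 0.001,"ax": 0,"ay": 0.038,"az": 0,"gripper": 0.1}
  ]
}}

```text
clock: 1.7
tool_pos: [0.5239, 0.323, 0.1728]
tool_rot: [-1.572, 0.006, 0.358]
wrist_force: [0.1, 0.8, -0.2]
width: 0.55
```

```bash
python3 snap.py wrist w2; python3 -c "
from h import *
goto((.5277,.3225,.14),.353)
crop('pics/w2.png','pics/w2z.png',150,120,420,320,2.9)"
```

```text
1.7 [0.5239 0.323  0.1728] [-1.5718  0.0063  0.3579]
t 1.75 pos [0.5248 0.3234 0.175 ] rot [-1.5712  0.0036  0.3577] F [-0.16 -0.68  0.75] T [0.004 0.017 0.008] w 0.553
shift [ 0.0026  0.035  -0.0018] turn [ 0.0005  0.0047 -0.0036]
```

View pics/w2z.png

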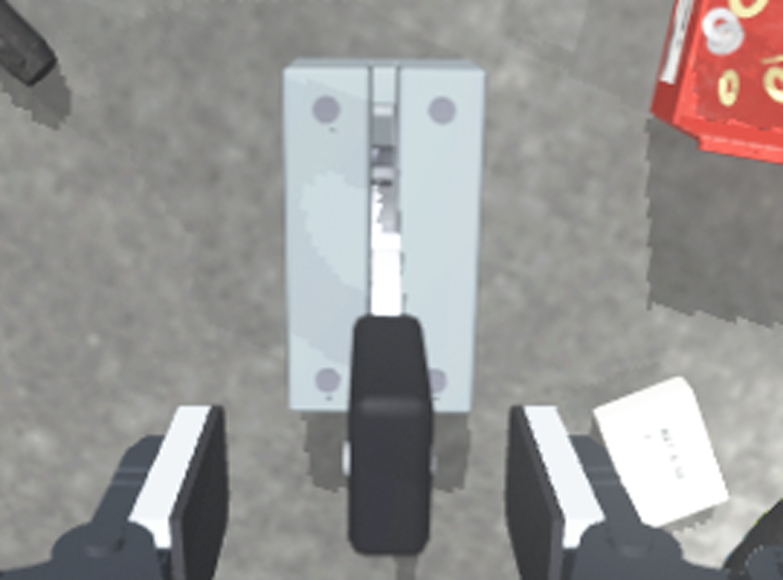

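```bash
python3 - <<'E'
from h import *; import pickle
c,s=pickle.load(open('pics/w2.pkl','rb'))
R=Rm(s['tool_rot']); 
print('cam in tool',R.T@(c['xyz']-s['tool_pos']))
o=np.array([150,120])
t=np.array([[360,405],[430,405],[430,548],[350,548]])/2.9+o-.3
for z in (.175,.18):
    Q=onz(c,t,z); print(Q.mean(0), Q[0]-Q[3],Q[1]-Q[2],'tool',R.T@(Q.mean(0)-s['tool_pos']))
uv=np.array([[284,68],[486,70],[470,411],[290,409]])/2.9+o-.3
P=onz(c,uv,.04);print(P,P.mean(0),'tool',R.T@(P.mean(0)-s['tool_pos']))
# pads tip inner corners
pt=np.array([[212,406],[228,540],[510,406],[507,540]])/2.9+o-.3
_,d=ray(c,pt); oo=R.T@(c['xyz']-s['tool_pos']); dd=d@R
for k in range(4):
    for y in(-.012,0.0): print(k,y,oo+dd[k]*(y-oo[1])/dd[k][1])
E
```

```text
cam in tool [-0.00041683 -0.14195195  0.07520563]
[0.52916382 0.32058191 0.175     ] [-0.00788003  0.02617918  0.        ] [-0.01012064  0.02532618  0.        ] tool [ 0.00403399 -0.00224272 -0.00410688]
[0.52804772 0.32320129 0.18      ] [-0.00759791  0.02524192  0.        ] [-0.0097583   0.02441945  0.        ] tool [ 0.00387464 -0.00724457 -0.00126735]
[[0.48207581 0.36346697 0.04      ]
 [0.53704827 0.3834986  0.04      ]
 [0.57391441 0.28172818 0.04      ]
 [0.51920917 0.26185698 0.04      ]] [0.52806191 0.32263768 0.04      ] tool [ 0.00457088  0.13275427 -0.00166469]
0 -0.012 [-0.02397132 -0.012       0.01389982]
0 0.0 [-0.02614638  0.          0.00823873]
1 -0.012 [-0.02264751 -0.012      -0.00981512]
1 0.0 [-0.02470033  0.         -0.01766609]
2 -0.012 [ 0.02158664 -0.012       0.01391095]
2 0.0 [0.02361849 0.         0.00825089]
3 -0.012 [ 0.02228742 -0.012      -0.00981456]
3 0.0 [ 0.02438397  0.         -0.01766548]
```

{"fn": "carry_out", "kwargs": {
  "plan": [
    {"x": 0.0035,"y": 0.0,"z": -0.0015,"ax": 0,"ay": 0.007,"az": -0.003,"gripper": 0.1},
    {"x": 0.0035,"y": 0.012,"z": -0.0015,"ax": 0,"ay": 0.007,"az": -0.003,"gripper": 0.1},
    {"x": 0.0035,"y": 0.024,"z": -0.0015,"ax": 0,"ay": 0.007,"az": -0.003,"gripper": 0.1},
    {"x": 0.0035,"y": 0.035,"z": -0.0015,"ax": 0,"ay": 0.007,"az": -0.003,"gripper": 0.1},
    {"x": 0.0035,"y": 0.035,"z": -0.0015,"ax": 0,"ay": 0.007,"az": -0.003,"gripper": -0.3}
  ]
}}

```text
clock: 2.25
tool_pos: [0.5294, 0.3225, 0.1389]
tool_rot: [-1.571, 0.001, 0.349]
wrist_force: [0.3, -0.1, -0.9]
width: 0.395
```

{"fn": "carry_out", "kwargs": {
  "plan": [
    {"x": 0,"y": 0,"z": 0,"ax": 0,"ay": 0,"az": 0,"gripper": -0.4},
    {"x": 0,"y": 0,"z": 0,"ax": 0,"ay": 0,"az": 0,"gripper": -0.4}
  ]
}}

```text
clock: 2.45
tool_pos: [0.5306, 0.3233, 0.1416]
tool_rot: [-1.571, -0.003, 0.349]
wrist_force: [0.0, 0.3, -0.0]
width: 0.3
```

```bash
python3 snap.py wrist w3; python3 -c "
from h import *
goto((.5286,.323,.14),.351)
crop('pics/w3.png','pics/w3z.png',180,120,380,320,3)"
```

```text
2.45 [0.5306 0.3233 0.1416] [-1.5707 -0.0034  0.3489]
t 2.5 pos [0.5307 0.3233 0.1418] rot [-1.5706 -0.0038  0.349 ] F [ 0.65  0.58 -0.84] T [ 0.025  0.015 -0.005] w 0.3
shift [-0.0021  0.0018  0.0004] turn [-0.0002 -0.002   0.0038]
```

View pics/w3z.png

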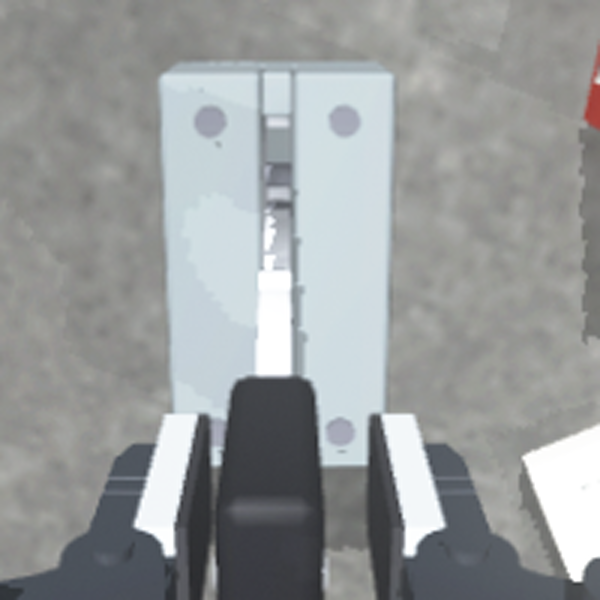

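{"fn": "carry_out", "kwargs": {
  "plan": [
    {"x": -0.0022,"y": 0.0015,"z": 0,"ax": 0,"ay": 0,"az": 0.002,"gripper": -0.4},
    {"x": -0.0022,"y": 0.0015,"z": 0,"ax": 0,"ay": 0,"az": 0.002,"gripper": -0.4},
    {"x": -0.0022,"y": 0.0015,"z": 0,"ax": 0,"ay": 0,"az": 0.002,"gripper": -0.5},
    {"x": -0.0022,"y": 0.0015,"z": 0,"ax": 0,"ay": 0,"az": 0.002,"gripper": -0.5}
  ]
}}

```text
clock: 2.9
tool_pos: [0.5284, 0.3225, 0.1399]
tool_rot: [-1.571, -0.001, 0.349]
wrist_force: [-1.5, 0.1, 0.1]
width: 0.251
```

```bash
python3 snap.py wrist w4; python3 -c "
from h import *
goto((.5286,.323,.14),.351)
crop('pics/w4.png','pics/w4z.png',180,120,380,320,3)"
```

```text
2.9 [0.5284 0.3225 0.1399] [-1.5708e+00 -1.2000e-03  3.4900e-01]
t 2.95 pos [0.5284 0.3225 0.1399] rot [-1.5707e+00 -1.2000e-03  3.4900e-01] F [-1.41 -0.83  0.08] T [0.003 0.015 0.046] w 0.253
shift [ 0.0003 -0.0001  0.0004] turn [-0.0001 -0.002   0.0012]
```

View pics/w4z.png

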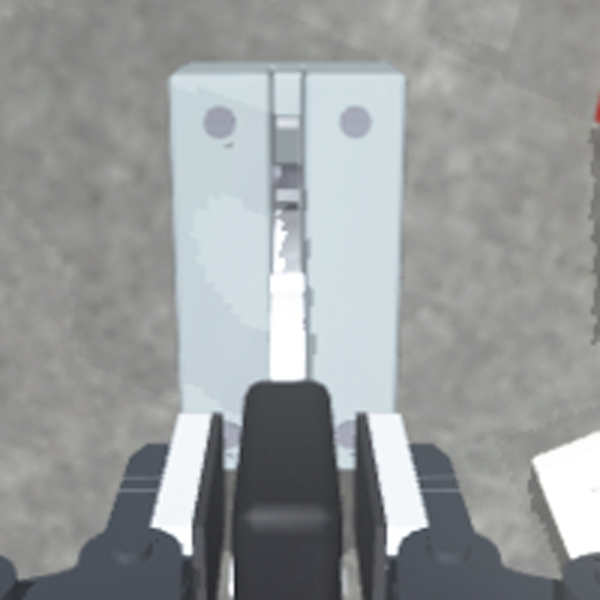

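{"fn": "carry_out", "kwargs": {
  "plan": [
    {"x": 0,"y": 0,"z": 0,"ax": 0,"ay": 0,"az": 0,"gripper": -0.62},
    {"x": 0,"y": 0,"z": 0,"ax": 0,"ay": 0,"az": 0,"gripper": -0.66},
    {"x": 0,"y": 0,"z": 0,"ax": 0,"ay": 0,"az": 0,"gripper": -0.7}
  ]
}}

```text
clock: 3.25
tool_pos: [0.5284, 0.3225, 0.1399]
tool_rot: [-1.571, -0.001, 0.349]
wrist_force: [-1.1, 0.4, 0.9]
width: 0.159
```

{"fn": "carry_out", "kwargs": {
  "plan": [
    {"x": 0,"y": 0,"z": 0,"ax": 0,"ay": 0,"az": 0,"gripper": -0.8},
    {"x": 0,"y": 0,"z": 0,"ax": 0,"ay": 0,"az": 0,"gripper": -1},
    {"x": 0,"y": 0,"z": 0,"ax": 0,"ay": 0,"az": 0,"gripper": -1},
    {"x": 0,"y": 0,"z": 0,"ax": 0,"ay": 0,"az": 0,"gripper": -1}
  ]
}}

```text
clock: 3.65
tool_pos: [0.5285, 0.3225, 0.1399]
tool_rot: [-1.571, -0.001, 0.349]
wrist_force: [0.1, -0.4, 1.1]
width: 0.156
```

```bash
python3 -c "
from h import *
goto((.5286,.323,.14),.351)"
```

```text
t 3.65 pos [0.5285 0.3225 0.1399] rot [-1.5707e+00 -1.2000e-03  3.4900e-01] F [ 0.14 -0.44  1.09] T [0.016 0.075 0.036] w 0.156
shift [ 0.0003 -0.0001  0.0004] turn [-0.0001 -0.002   0.0012]
```

Gripped with nearly no side load. Lift straight up, gently.

{"fn": "carry_out", "kwargs": {
  "plan": [
    {"x": 0,"y": -0.006,"z": 0,"ax": 0,"ay": 0,"az": 0,"gripper": -1},
    {"x": 0,"y": -0.013,"z": 0,"ax": 0,"ay": 0,"az": 0,"gripper": -1},
    {"x": 0,"y": -0.02,"z": 0,"ax": 0,"ay": 0,"az": 0,"gripper": -1},
    {"x": 0,"y": -0.028,"z": 0,"ax": 0,"ay": 0,"az": 0,"gripper": -1},
    {"x": 0,"y": -0.036,"z": 0,"ax": 0,"ay": 0,"az": 0,"gripper": -1}
  ]
}}

```text
clock: 4.15
tool_pos: [0.5284, 0.3225, 0.1766]
tool_rot: [-1.571, -0.001, 0.349]
wrist_force: [-0.1, 0.8, -3.6]
width: 0.16
```

{"fn": "carry_out", "kwargs": {
  "plan": [
    {"x": 0,"y": -0.04,"z": 0,"ax": 0,"ay": 0,"az": 0,"gripper": -1},
    {"x": 0,"y": -0.08,"z": 0,"ax": 0,"ay": 0,"az": 0,"gripper": -1},
    {"x": 0,"y": -0.12,"z": 0,"ax": 0,"ay": 0,"az": 0,"gripper": -1},
    {"x": 0,"y": -0.12,"z": 0,"ax": 0,"ay": 0,"az": 0,"gripper": -1}
  ]
}}

```text
clock: 4.55
tool_pos: [0.5296, 0.3232, 0.3028]
tool_rot: [-1.569, -0.011, 0.349]
wrist_force: [0.3, -0.4, -2.8]
width: 0.157
```

```bash
python3 snap.py wrist w5; python3 snap.py scene s5; python3 snap.py top t5; python3 -c "
from h import *
goto((.5286,.323,.14),.351)
crop('pics/w5.png','pics/w5z.png',0,0,560,420,1.4)
crop('pics/s5.png','pics/s5z.png',220,60,420,330,2.2)
"
```

```text
4.55 [0.5296 0.3232 0.3028] [-1.5688 -0.011   0.349 ]
4.6 [0.5293 0.323  0.2995] [-1.5695 -0.0074  0.349 ]
4.65 [0.5288 0.3227 0.2969] [-1.5703 -0.0035  0.349 ]
t 4.7 pos [0.5283 0.3224 0.2952] rot [-1.5709e+00 -6.0000e-04  3.4900e-01] F [ 0.95  0.03 -2.45] T [-0.042  0.007  0.018] w 0.157
shift [0.0004 0.1552 0.0005] turn [ 0.0001 -0.002   0.0006]
```

View pics/w5z.png

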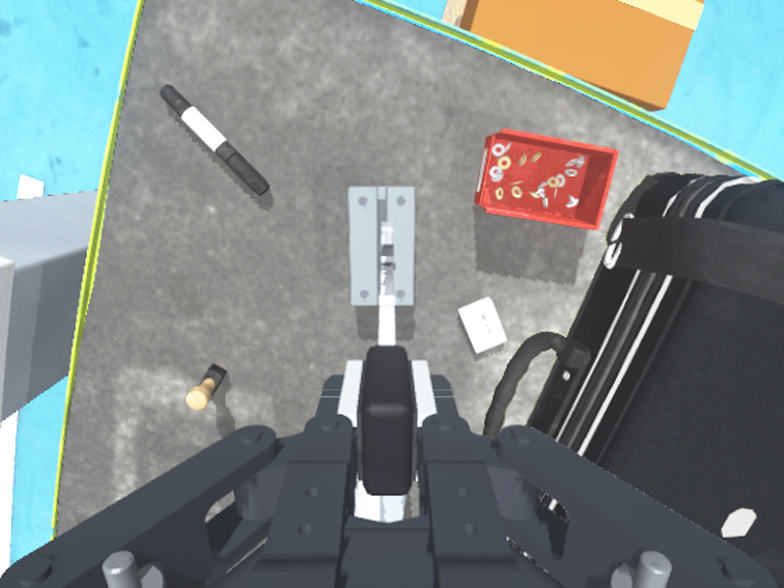

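View pics/s5z.png

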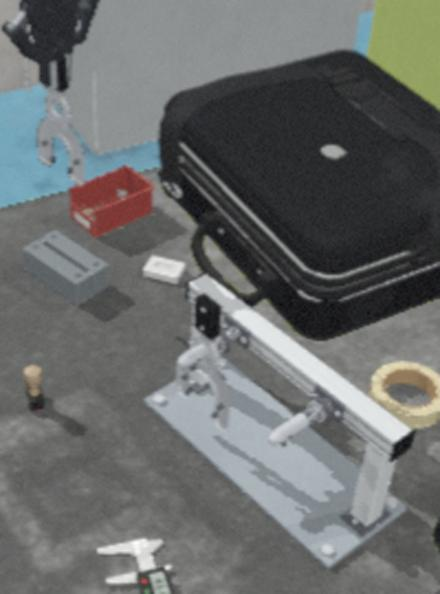

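```bash
python3 -c "
from h import *
crop('pics/t5.png','pics/t5z.png',245,145,385,235,5.7)
crop('pics/s5.png','pics/s5z.png',295,180,415,320,5)
"
```

```text
(no output)
```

View pics/t5z.png

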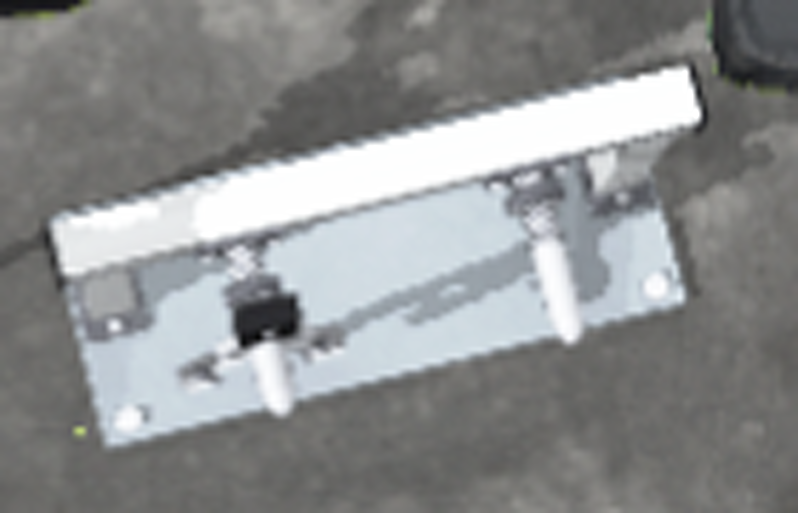

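View pics/s5z.png

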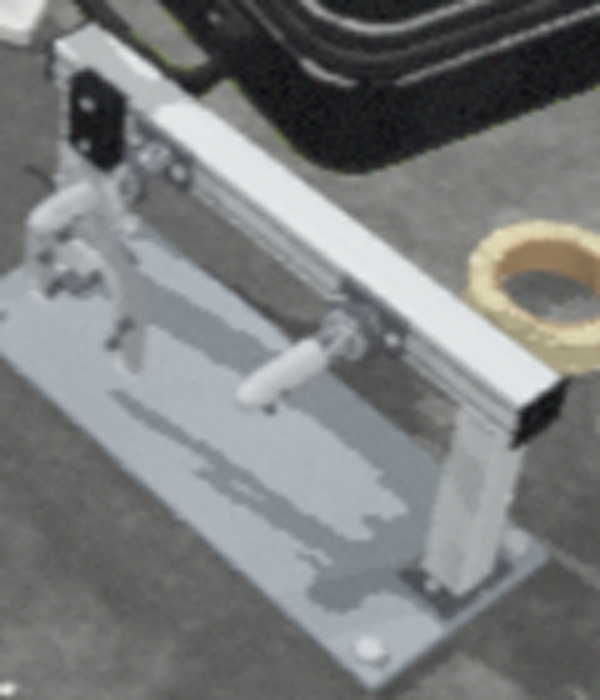

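```bash
python3 - <<'E'
from h import *; import pickle
ct,_=pickle.load(open('pics/t5.pkl','rb')); cs,_=pickle.load(open('pics/s5.pkl','rb'))
T=lambda l:np.array(l)/5.7+[245,145]-.4
S=lambda l:np.array(l)/5+[295,180]-.4
e=onz(ct,T([[68,278],[700,128]]),.159); d=e[1]-e[0]; print('front edge',e,'yaw',np.arctan2(d[0],-d[1]))
e2=onz(ct,T([[52,218],[688,66]]),.159); d=e2[1]-e2[0]; print('back edge',e2,np.arctan2(d[0],-d[1]))
p=onz(ct,T([[573,340],[553,255]]),.145); d=p[1]-p[0]; print('peg',p,np.arctan2(d[1],d[0]))
b=onz(ct,T([[106,446],[686,300]]),.008); d=b[1]-b[0]; print('base',b,np.arctan2(d[0],-d[1]))
es=onz(cs,S([[60,50],[515,415]]),.159);d=es[1]-es[0]; print('scene front',es,np.arctan2(d[0],-d[1]))
ps=onz(cs,S([[242,398],[320,350]]),.145); d=ps[1]-ps[0]; print('peg scene',ps,np.arctan2(d[1],d[0]))
# nose tip, foot intersect
for E,P in((e,p),(es,ps)):
    d=E[1]-E[0];yaw=np.arctan2(d[0],-d[1]); x=np.array([np.cos(yaw),np.sin(yaw)])
    L=(E[0][:2]-P[0][:2])@x; print('nose->bar',L, 'hook origin', P[0][:2]+L*x)
E
```

```text
front edge [[ 0.58681961  0.07619419  0.159     ]
 [ 0.65709072 -0.220134    0.159     ]] yaw 0.23283850821854174
back edge [[ 0.61526476  0.08371772  0.159     ]
 [ 0.68695663 -0.21534309  0.159     ]] 0.23528342670569607
peg [[ 0.55880647 -0.15987144  0.145     ]
 [ 0.59928816 -0.15128432  0.145     ]] 0.209025215370384
base [[ 0.52597766  0.06346294  0.008     ]
 [ 0.60059771 -0.2360014   0.008     ]] 0.2442052567290577
scene front [[ 0.58730681  0.07052724  0.159     ]
 [ 0.65537578 -0.22550737  0.159     ]] 0.2260074366570096
peg scene [[ 0.56111403 -0.15813505  0.145     ]
 [ 0.60725205 -0.14802423  0.145     ]] 0.21573266599666902
nose->bar 0.08172708059783225 hook origin [ 0.63832818 -0.14101371]
nose->bar 0.07676721487251616 hook origin [ 0.63592896 -0.14093242]
```

```bash
python3 - <<'E'
from h import *
goto((.516,-.169,.35),.233)
E
```

```text
t 4.7 pos [0.5283 0.3224 0.2952] rot [-1.5709e+00 -6.0000e-04  3.4900e-01] F [ 0.95  0.03 -2.45] T [-0.042  0.007  0.018] w 0.157
shift [-0.1795 -0.0549 -0.4576] turn [0.     0.116  0.0006]
```

{"fn": "carry_out", "kwargs": {
  "plan": [
    {"x": -0.012,"y": -0.02,"z": -0.03,"ax": 0,"ay": 0.01,"az": 0,"gripper": -1},
    {"x": -0.027,"y": -0.04,"z": -0.07,"ax": 0,"ay": 0.02,"az": 0,"gripper": -1},
    {"x": -0.043,"y": -0.056,"z": -0.11,"ax": 0,"ay": 0.03,"az": 0,"gripper": -1},
    {"x": -0.059,"y": -0.056,"z": -0.15,"ax": 0,"ay": 0.04,"az": 0,"gripper": -1},
    {"x": -0.075,"y": -0.056,"z": -0.19,"ax": 0,"ay": 0.05,"az": 0,"gripper": -1}
  ]
}}

```text
clock: 5.2
tool_pos: [0.5221, 0.1166, 0.3502]
tool_rot: [-1.571, 0.001, 0.299]
wrist_force: [0.8, -0.1, -3.7]
width: 0.157
```

```bash
python3 - <<'E'
from h import *
goto((.516,-.169,.35),.233)
E
```

```text
t 5.2 pos [0.5221 0.1166 0.3502] rot [-1.5707e+00  1.2000e-03  2.9910e-01] F [ 0.76 -0.14 -3.66] T [-0.025 -0.04  -0.051] w 0.157
shift [-0.09    0.0003 -0.2711] turn [-0.0001  0.0661 -0.0012]
```

{"fn": "carry_out", "kwargs": {
  "plan": [
    {"x": -0.014,"y": 0,"z": -0.042,"ax": 0,"ay": 0.01,"az": 0,"gripper": -1},
    {"x": -0.028,"y": 0,"z": -0.084,"ax": 0,"ay": 0.02,"az": 0,"gripper": -1},
    {"x": -0.042,"y": 0,"z": -0.126,"ax": 0,"ay": 0.03,"az": 0,"gripper": -1},
    {"x": -0.056,"y": 0,"z": -0.168,"ax": 0,"ay": 0.045,"az": 0,"gripper": -1},
    {"x": -0.07,"y": 0,"z": -0.21,"ax": 0,"ay": 0.055,"az": 0,"gripper": -1}
  ]
}}

```text
clock: 5.7
tool_pos: [0.5167, -0.1048, 0.3496]
tool_rot: [-1.569, 0.002, 0.244]
wrist_force: [0.9, 0.2, -3.5]
width: 0.158
```

```bash
python3 - <<'E'
from h import *
goto((.516,-.169,.34),.233)
E
```

```text
t 5.7 pos [ 0.5167 -0.1048  0.3496] rot [-1.5692  0.002   0.2435] F [ 0.9   0.19 -3.47] T [ 0.051 -0.031  0.023] w 0.158
shift [-0.0162  0.0095 -0.0622] turn [-0.0016  0.0105 -0.002 ]
```

{"fn": "carry_out", "kwargs": {
  "plan": [
    {"x": -0.011,"y": 0.005,"z": -0.035,"ax": 0,"ay": 0.005,"az": 0,"gripper": -1},
    {"x": -0.016,"y": 0.01,"z": -0.06,"ax": 0,"ay": 0.01,"az": 0,"gripper": -1},
    {"x": -0.016,"y": 0.01,"z": -0.062,"ax": 0,"ay": 0.01,"az": 0,"gripper": -1},
    {"x": -0.016,"y": 0.01,"z": -0.062,"ax": 0,"ay": 0.01,"az": 0,"gripper": -1}
  ]
}}

```text
clock: 6.1
tool_pos: [0.5165, -0.1675, 0.3397]
tool_rot: [-1.568, 0.002, 0.232]
wrist_force: [-0.7, 0.7, -3.4]
width: 0.156
```

```bash
python3 snap.py wrist w6;  python3 -c "
from h import *
goto((.516,-.169,.34),.233)
crop('pics/w6.png','pics/w6z.png',0,0,560,420,1.42)
"
```

```text
6.1 [ 0.5165 -0.1675  0.3397] [-1.5685  0.0019  0.2325]
t 6.15 pos [ 0.5167 -0.1668  0.3403] rot [-1.5689e+00  1.0000e-03  2.3370e-01] F [ 0.56 -0.71 -2.37] T [ 0.038  0.03  -0.034] w 0.16
shift [-0.0012  0.0003 -0.002 ] turn [-0.0019  0.0007 -0.001 ]
```

View pics/w6z.png

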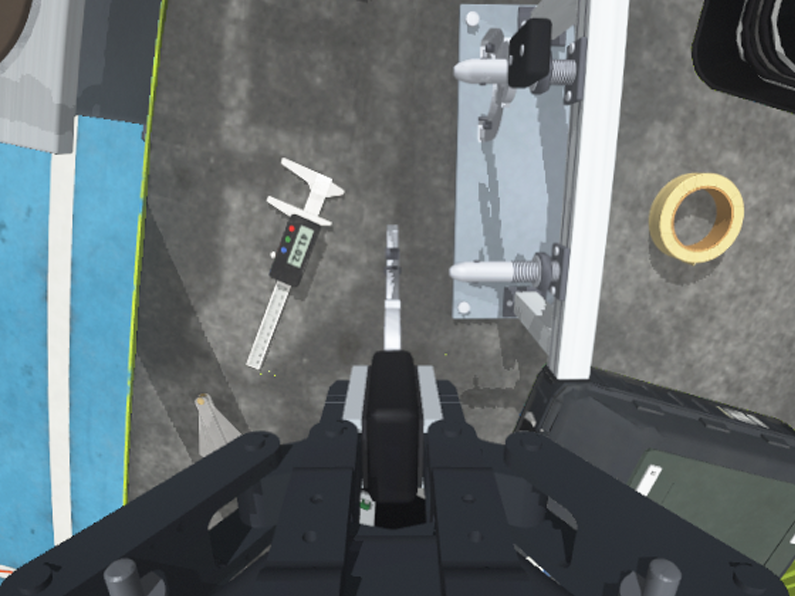

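```bash
python3 -c "
from h import *
crop('pics/w6.png','pics/w6p.png',305,165,435,225,6)
"
```

```text
(no output)
```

View pics/w6p.png

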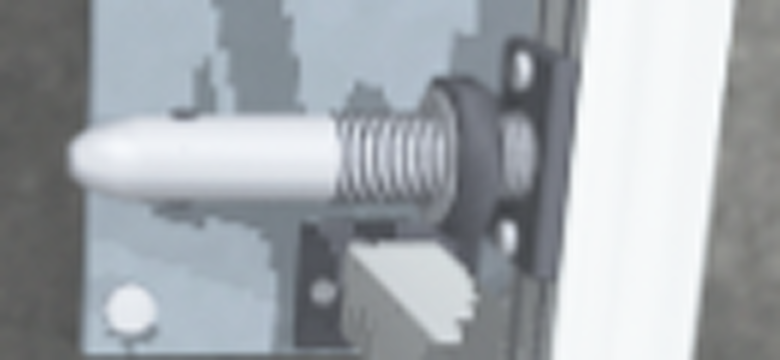

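```bash
python3 - <<'E'
from h import *; import pickle
c,s=pickle.load(open('pics/w6.pkl','rb'))
U=lambda l:np.array(l,float)/6+[305,165]-.4
tip,a,b,nut=onz(c,U([[68,157],[150,155],[330,157.5],[445,157]]),.145)
d=b-a; print(tip,a,b,nut,'yaw',np.arctan2(d[1],d[0]))
# pin ends z .145
pp=onz(c,U([[183,110],[178,208]]),.145); print('pin',pp,pp.mean(0))
# bar front top edge at z .159, full image scale1.42
# w6z: front edge of bar: from (583,0) to (553,378)
e=onz(c,np.array([[583,3],[553,376]])/1.42,.159); d=e[1]-e[0]; yaw=np.arctan2(d[0],-d[1]); print('bar',e,yaw)
x=np.array([np.cos(yaw),np.sin(yaw)]); print('tip->bar',(e[0][:2]-tip[:2])@x, 'pin->bar',(e[0][:2]-pp.mean(0)[:2])@x,'nut->bar',(e[0][:2]-nut[:2])@x)
R=Rm(s['tool_rot'])
for n,q in (('tip',tip),('a',a),('b',b),('pin',pp.mean(0))): print(n,R.T@(q-s['tool_pos']))
E
```

```text
[ 0.55802211 -0.15990778  0.145     ] [ 0.5722154  -0.15614016  0.145     ] [ 0.60387454 -0.14902274  0.145     ] [ 0.6241459  -0.14405192  0.145     ] yaw 0.2211374005610885
pin [[ 0.57567943 -0.14689576  0.145     ]
 [ 0.57984717 -0.16436915  0.145     ]] [ 0.5777633  -0.15563246  0.145     ]
bar [[ 0.59394324  0.0331354   0.159     ]
 [ 0.65797616 -0.21934576  0.159     ]] 0.24837776402307607
tip->bar 0.08227496095622318 pin->bar 0.062088571157907314 nut->bar 0.014282468774829903
tip [ 0.04249142  0.19459175 -0.00261342]
a [ 0.05717089  0.19456419 -0.00221731]
b [ 0.08961806  0.19450036 -0.00258567]
pin [ 0.06268648  0.19455166 -0.0030015 ]
```

```bash
python3 - <<'E'
from h import *; import pickle
for n in ('w5','w6'):
    crop(f'pics/{n}.png',f'pics/{n}g.png',225,150,325,380,2.6)
E
```

```text
(no output)
```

View pics/w6g.png

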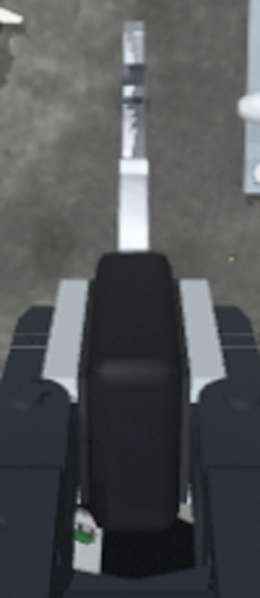

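```bash
python3 - <<'E'
from h import *; import pickle
c,s=pickle.load(open('pics/w6.pkl','rb'));R=Rm(s['tool_rot'])
U=lambda l:np.array(l,float)/2.6+[225,150]-.3
o=R.T@(c['xyz']-s['tool_pos']); print(o)
def at(uv,y):
    _,d=ray(c,U([uv]));d=(d@R)[0];return o+d*(y-o[1])/d[1]
for uv,y,n in [((135,365),-.041,'grip top far z+.015'),((135,528),-.041,'near z-.015'),((134,252),.003,'grip bottom far edge +.015'),((133,158),.012,'ring/shoulder'),((133,22),.125,'foot z<=.042')]: print(n,at(uv,y))
E
```

```text
[-0.00038383 -0.14197516  0.07515004]
grip top far z+.015 [-0.00013881 -0.041       0.01568438]
near z-.015 [-0.00011756 -0.041      -0.01184788]
grip bottom far edge +.015 [-0.00023691  0.003       0.01380094]
ring/shoulder [-0.00042639  0.012       0.0294916 ]
foot z<=.042 [-0.00045738  0.125       0.04103616]
```

```bash
python3 - <<'E'
from h import *; import pickle
from scipy.optimize import brentq
def zc(c,uv,C0,ydir,r):
    # find offset t along ydir so distance of ray to circle axis = r, in plane (ydir, z)
    o,d=ray(c,[uv]);d=d[0];xd=np.cross(ydir,[0,0,1.])
    P=lambda v:np.array([v@ydir,v[2]])
    o2,d2=P(o),P(d);d2/=np.linalg.norm(d2)
    f=lambda t:(lambda w:d2[0]*w[1]-d2[1]*w[0])(P(C0)+[t,0]-o2)
    # signed distance; choose circle centre on -ydir side of ray
    return [brentq(lambda t:f(t)-sg*r,-.2,.2) for sg in(1,-1)]
rest=np.array([.528,.3228,0]);y=np.array([-np.sin(.351),np.cos(.351),0])
for n,uv,rc in (('w1',np.array([198,240])/5+[235,120]-.4,[.5272,.3230]),('w2',np.array([385,233])/2.9+[150,120]-.3,[.5281,.3226])):
    c,s=pickle.load(open(f'pics/{n}.pkl','rb'))
    print(n,zc(c,uv,np.r_[rc,.108],y,.020))
for n,uv in (('w3',np.array([275,272])/3+[180,120]-.3),('w4',np.array([288,275])/3+[180,120]-.3),('w6',np.array([133,158])/2.6+[225,150]-.3)):
    c,s=pickle.load(open(f'pics/{n}.pkl','rb')); p=s['tool_pos'].copy(); R=Rm(s['tool_rot']);
    C=p+R@[0,.032,0]; print(n,zc(c,uv,C,R[:,2],.02))
    if n!='w6':
        print('  vs rest',zc(c,uv,np.r_[.528,.3226,.108],R[:,2],.02))
E
```

```text
w1 [0.04262532824706827, 0.0021269105543357536]
w2 [0.043575294546697785, 0.002219359094583262]
w3 [0.04450082777057035, 0.0027827567115108476]
  vs rest [0.043740537207044544, 0.002022466147985069]
w4 [0.04394281731883945, 0.0021863487817102845]
  vs rest [0.04369057488240535, 0.0019341063452761598]
w6 [0.0444041174428777, 0.0026848572974131624]
```

```bash
python3 - <<'E'
from h import *
goto((.516,-.1715,.178),.235)
goto((.5441,-.1647,.178),.235)
E
```

```text
t 6.15 pos [ 0.5167 -0.1668  0.3403] rot [-1.5689e+00  1.0000e-03  2.3370e-01] F [ 0.56 -0.71 -2.37] T [ 0.038  0.03  -0.034] w 0.16
shift [-0.0016  0.1623 -0.0047] turn [-0.0019 -0.0013 -0.001 ]
t 6.15 pos [ 0.5167 -0.1668  0.3403] rot [-1.5689e+00  1.0000e-03  2.3370e-01] F [ 0.56 -0.71 -2.37] T [ 0.038  0.03  -0.034] w 0.16
shift [ 0.0273  0.1623 -0.0046] turn [-0.0019 -0.0013 -0.001 ]
```

{"fn": "carry_out", "kwargs": {
  "plan": [
    {"x": -0.001,"y": 0.04,"z": -0.004,"ax": 0,"ay": 0,"az": 0,"gripper": -1},
    {"x": -0.001,"y": 0.08,"z": -0.0045,"ax": -0.001,"ay": -0.001,"az": 0,"gripper": -1},
    {"x": -0.001,"y": 0.12,"z": -0.0045,"ax": -0.001,"ay": -0.001,"az": 0,"gripper": -1},
    {"x": -0.001,"y": 0.155,"z": -0.0045,"ax": -0.001,"ay": -0.001,"az": 0,"gripper": -1},
    {"x": -0.001,"y": 0.162,"z": -0.0045,"ax": -0.001,"ay": -0.001,"az": 0,"gripper": -1}
  ]
}}

```text
clock: 6.65
tool_pos: [0.5149, -0.1695, 0.1751]
tool_rot: [-1.567, 0.005, 0.237]
wrist_force: [-0.4, 0.7, -3.5]
width: 0.155
```

{"fn": "carry_out", "kwargs": {
  "plan": [
    {"x": 0,"y": 0,"z": 0,"ax": 0,"ay": 0,"az": 0,"gripper": -1},
    {"x": 0,"y": 0,"z": 0,"ax": 0,"ay": 0,"az": 0,"gripper": -1}
  ]
}}

```text
clock: 6.85
tool_pos: [0.5184, -0.1714, 0.1817]
tool_rot: [-1.573, -0.003, 0.236]
wrist_force: [-0.1, -0.5, -1.9]
width: 0.157
```

```bash
python3 snap.py wrist w7;  python3 snap.py scene s7; python3 -c "
from h import *
goto((.5441,-.1647,.178),.235)
crop('pics/w7.png','pics/w7z.png',180,120,440,320,3)
crop('pics/s7.png','pics/s7z.png',270,130,410,310,3.3)
"
```

```text
6.85 [ 0.5184 -0.1714  0.1817] [-1.573  -0.0032  0.2359]
6.9 [ 0.5186 -0.1717  0.182 ] [-1.5735 -0.0041  0.2357]
t 6.95 pos [ 0.5187 -0.1718  0.182 ] rot [-1.5736 -0.0042  0.2355] F [ 0.24 -0.05 -3.78] T [ 0.013 -0.008 -0.005] w 0.156
shift [0.0264 0.0041 0.001 ] turn [0.0028 0.0005 0.0042]
```

View pics/w7z.png

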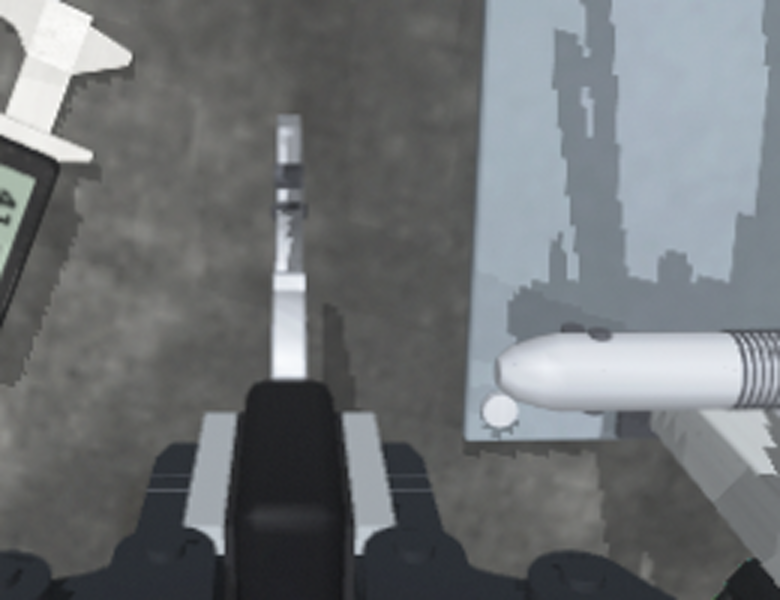

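View pics/s7z.png

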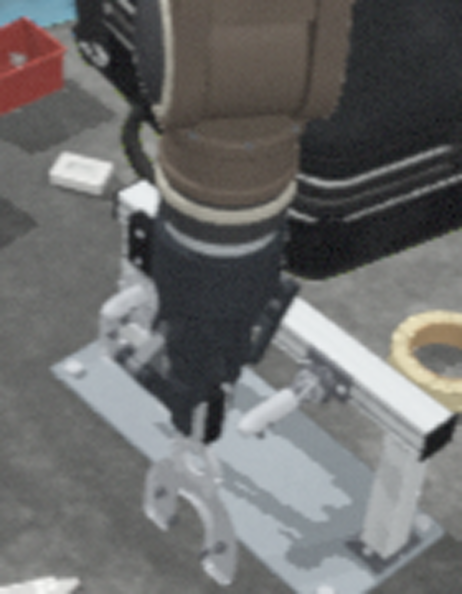

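```bash
cat >> h.py <<'E'
def tang(c,s,uv,r,side,y0):
    """z (tool) of circle centre at tool y=y0 with axis along tool x, whose tangent ray passes uv; side=+1 if circle lies on -z side of ray"""
    R=Rm(s['tool_rot']); o=R.T@(c['xyz']-s['tool_pos']); _,d=ray(c,[uv]); d=(d@R)[0]; d2=np.array([d[1],d[2]]); n=np.linalg.norm(d2); d2/=n
    zr=o[2]+d2[1]/d2[0]*(y0-o[1])      # ray z at y0
    z=zr-side*r/abs(d2[0]); t=(y0-o[1])/d[1]; return z, o[0]+d[0]*t
E
python3 - <<'E'
from h import *; import pickle
c,s=pickle.load(open('pics/w7.pkl','rb'))
U=lambda x,y:np.array([x,y],float)/3+[180,120]-.33
y0=s['tool_pos'][2]-.145
print('y0',y0,'ring',tang(c,s,U(290,273),.020,1,.032))
for x,u,l in ((590,336,410),(660,333,409),(720,332,408)):
    print(x,tang(c,s,U(x,u),.008,1,y0),tang(c,s,U(x,l),.008,-1,y0))
print('tip',tang(c,s,U(495,372),0,1,y0))
print('foot',tang(c,s,U(290,115),0,1,.126),'plate x lo/hi')
E
```

```text
y0 0.036657728543801366 ring (np.float64(0.002576476256612302), np.float64(-0.0001848220863841608))
590 (np.float64(0.0005095231803332167), np.float64(0.05934397293499793)) (np.float64(0.0017992786964456716), np.float64(0.06089298264464681))
660 (np.float64(0.0011136761396700941), np.float64(0.07343643625820413)) (np.float64(0.0019155656075023602), np.float64(0.07540851554094959))
720 (np.float64(0.0012884209875557023), np.float64(0.08568344683870155)) (np.float64(0.0020284951060771887), np.float64(0.08799131063565817))
tip (np.float64(0.001408821641733643), np.float64(0.040842178562681214))
foot (np.float64(0.04103687199275189), np.float64(-8.467015607336898e-05)) plate x lo/hi
```

{"fn": "carry_out", "kwargs": {
  "plan": [
    {"x": 0.006,"y": 0.004,"z": 0,"ax": 0.002,"ay": 0,"az": 0.003,"gripper": -1},
    {"x": 0.012,"y": 0.004,"z": 0,"ax": 0.002,"ay": 0,"az": 0.003,"gripper": -1},
    {"x": 0.018,"y": 0.004,"z": 0,"ax": 0.002,"ay": 0,"az": 0.003,"gripper": -1},
    {"x": 0.024,"y": 0.004,"z": 0,"ax": 0.002,"ay": 0,"az": 0.003,"gripper": -1},
    {"x": 0.028,"y": 0.004,"z": 0,"ax": 0.002,"ay": 0,"az": 0.003,"gripper": -1}
  ]
}}

```text
clock: 7.45
tool_pos: [0.5453, -0.165, 0.1755]
tool_rot: [-1.57, 0.002, 0.235]
wrist_force: [-0.2, 0.2, -2.4]
width: 0.152
```

{"fn": "carry_out", "kwargs": {
  "plan": [
    {"x": 0,"y": 0,"z": 0,"ax": 0,"ay": 0,"az": 0,"gripper": -1},
    {"x": 0,"y": 0,"z": 0,"ax": 0,"ay": 0,"az": 0,"gripper": -1}
  ]
}}

```text
clock: 7.65
tool_pos: [0.5446, -0.1651, 0.1755]
tool_rot: [-1.57, 0.002, 0.235]
wrist_force: [-0.8, -0.0, -2.0]
width: 0.154
```

```bash
python3 snap.py wrist w8;  python3 -c "
from h import *
goto((.5441,-.1647,.177),.236)
crop('pics/w8.png','pics/w8z.png',225,190,385,300,5)
"
```

```text
7.65 [ 0.5446 -0.1651  0.1755] [-1.5695  0.0025  0.2351]
t 7.7 pos [ 0.5445 -0.1652  0.1756] rot [-1.5696  0.0023  0.235 ] F [ 0.08 -0.28 -2.7 ] T [0.02  0.004 0.005] w 0.158
shift [-0.0002 -0.0014  0.0005] turn [-0.0012 -0.001  -0.0023]
```

View pics/w8z.png

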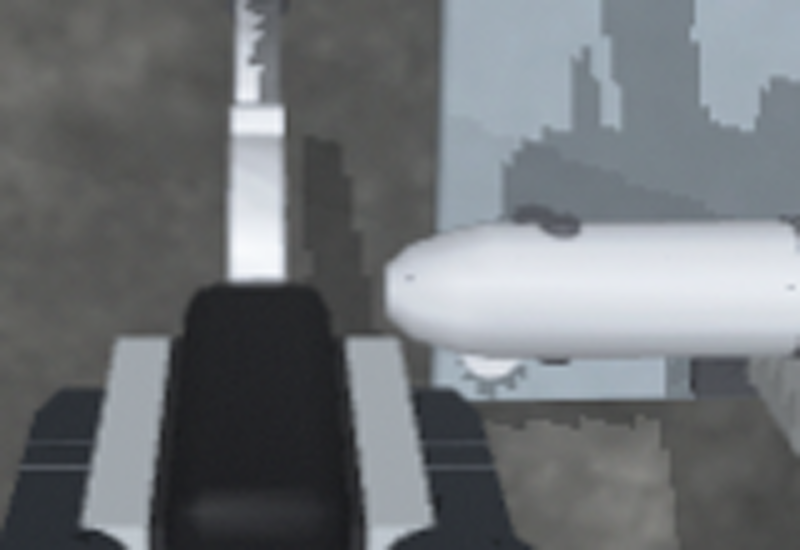

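```bash
python3 -c "
from h import *
im=cv2.imread('pics/w8.png')[180:250,262:292]; cv2.imwrite('pics/w8r.png',cv2.resize(im,None,fx=10,fy=10,interpolation=cv2.INTER_NEAREST))
print(cv2.imread('pics/w8.png')[185:250,276].mean(1).astype(int).tolist())
g=cv2.imread('pics/w8.png').mean(2).astype(int)
for r in range(196,250,3): print(r,g[r,266:288].tolist())
"
```

```text
[182, 166, 99, 67, 64, 88, 100, 101, 158, 152, 115, 168, 169, 126, 114, 115, 118, 120, 198, 197, 190, 192, 195, 199, 197, 173, 191, 229, 236, 238, 239, 219, 183, 180, 186, 195, 199, 202, 203, 206, 213, 218, 218, 217, 219, 219, 220, 226, 230, 234, 237, 239, 242, 245, 247, 247, 247, 245, 243, 242, 197, 122, 61, 37, 40]
196 [88, 87, 87, 86, 87, 99, 150, 183, 184, 177, 168, 143, 104, 104, 102, 94, 90, 88, 87, 86, 86, 86]
199 [87, 85, 84, 84, 83, 101, 167, 207, 206, 171, 114, 114, 114, 115, 106, 88, 82, 82, 84, 86, 88, 90]
202 [86, 86, 85, 84, 83, 100, 172, 214, 178, 119, 120, 121, 121, 122, 109, 87, 83, 82, 83, 82, 83, 84]
205 [81, 81, 82, 82, 81, 100, 181, 223, 224, 224, 190, 128, 127, 126, 111, 87, 83, 84, 85, 83, 83, 83]
208 [81, 81, 81, 81, 82, 107, 196, 235, 235, 233, 199, 126, 124, 124, 114, 92, 85, 84, 83, 83, 82, 79]
211 [86, 86, 85, 85, 98, 151, 188, 195, 194, 194, 191, 188, 188, 187, 186, 148, 87, 85, 84, 84, 85, 85]
214 [87, 86, 85, 83, 104, 190, 234, 237, 237, 238, 238, 237, 238, 237, 237, 198, 86, 88, 87, 87, 87, 88]
217 [83, 83, 81, 81, 94, 146, 182, 187, 186, 184, 183, 185
[... 389 characters left out ...]
96, 220, 221, 220, 219, 219, 219, 219, 220, 213, 173, 111, 88, 86, 78, 65, 64]
232 [86, 85, 83, 85, 136, 200, 225, 227, 227, 226, 226, 225, 225, 222, 215, 168, 98, 89, 88, 79, 68, 68]
235 [88, 87, 88, 90, 139, 210, 235, 237, 237, 237, 237, 236, 236, 236, 227, 185, 117, 90, 89, 79, 68, 67]
238 [89, 89, 90, 88, 139, 219, 244, 247, 246, 245, 245, 244, 244, 243, 236, 192, 119, 89, 88, 78, 69, 68]
241 [91, 89, 90, 88, 139, 218, 243, 247, 246, 247, 247, 247, 246, 245, 241, 206, 118, 87, 85, 85, 86, 77]
244 [90, 91, 90, 89, 139, 213, 237, 241, 241, 241, 242, 242, 243, 244, 239, 203, 119, 89, 89, 89, 88, 80]
247 [62, 50, 45, 45, 48, 55, 60, 61, 60, 61, 61, 61, 61, 61, 59, 53, 45, 46, 48, 48, 49, 55]
```

View pics/w8r.png

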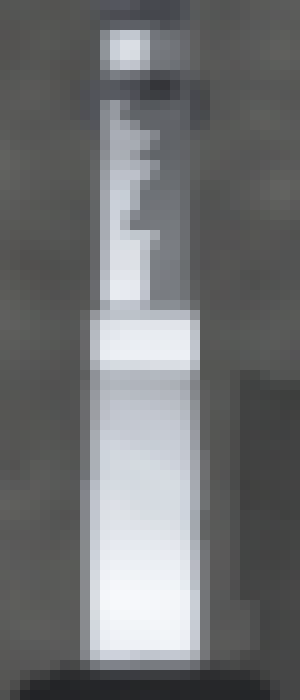

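```bash
python3 - <<'E'
from h import *; import pickle
c,s=pickle.load(open('pics/w8.pkl','rb'))
print('ring',tang(c,s,(276,216.6),.020,1,.032))
U=lambda x,y:np.array([x,y],float)/5+[225,190]-.4
y0=s['tool_pos'][2]-.145
for x,u,l in ((600,222,355),(680,221.5,354.5),(770,221,353.5)):
    print(x,tang(c,s,U(x,u),.008,1,y0),tang(c,s,U(x,l),.008,-1,y0))
print('tip',tang(c,s,U(386,287),0,1,y0))
E
```

```text
ring (np.float64(-0.0010725116112965533), np.float64(-0.0003528794356559325))
600 (np.float64(0.0013679021360179632), np.float64(0.03900734667788519)) (np.float64(0.002021738415085031), np.float64(0.04011378906425807))
680 (np.float64(0.0014093686659876568), np.float64(0.04826741089316385)) (np.float64(0.0020348411128970987), np.float64(0.049636223384687796))
770 (np.float64(0.0014428026227498603), np.float64(0.05874916644684485)) (np.float64(0.0020921572645446855), np.float64(0.06041054585115179))
tip (np.float64(0.0019066108940743454), np.float64(0.014606541950114774))
```

{"fn": "carry_out", "kwargs": {
  "plan": [
    {"x": 0.004,"y": -0.001,"z": 0.0018,"ax": 0,"ay": 0,"az": -0.001,"gripper": -1},
    {"x": 0.008,"y": -0.001,"z": 0.0018,"ax": 0,"ay": 0,"az": -0.001,"gripper": -1},
    {"x": 0.012,"y": -0.001,"z": 0.0018,"ax": 0,"ay": 0,"az": -0.001,"gripper": -1},
    {"x": 0.015,"y": -0.001,"z": 0.0018,"ax": 0,"ay": 0,"az": -0.001,"gripper": -1},
    {"x": 0.015,"y": -0.001,"z": 0.0018,"ax": 0,"ay": 0,"az": -0.001,"gripper": -1}
  ]
}}

```text
clock: 8.2
tool_pos: [0.5592, -0.1598, 0.1765]
tool_rot: [-1.57, 0.001, 0.235]
wrist_force: [0.5, -1.0, -4.1]
width: 0.155
```

{"fn": "carry_out", "kwargs": {
  "plan": [
    {"x": 0.002,"y": 0,"z": 0,"ax": 0,"ay": 0,"az": 0,"gripper": -1},
    {"x": 0.004,"y": 0,"z": 0,"ax": 0,"ay": 0,"az": 0,"gripper": -1},
    {"x": 0.004,"y": 0,"z": 0,"ax": 0,"ay": 0,"az": 0,"gripper": -1}
  ]
}}

```text
clock: 8.5
tool_pos: [0.5629, -0.159, 0.1765]
tool_rot: [-1.57, 0.001, 0.235]
wrist_force: [-0.4, 0.3, -2.8]
width: 0.155
```

```bash
python3 snap.py wrist w9;  python3 -c "
from h import *
goto((.5441,-.1647,.177),.236)
crop('pics/w9.png','pics/w9z.png',225,190,385,300,5)
"
```

```text
8.5 [ 0.5629 -0.159   0.1765] [-1.5697e+00  1.0000e-03  2.3510e-01]
t 8.55 pos [ 0.5627 -0.159   0.1765] rot [-1.5696e+00  1.2000e-03  2.3500e-01] F [ 0.61  0.76 -3.58] T [-0.002  0.03   0.024] w 0.156
shift [-0.0194 -0.0005 -0.0012] turn [-0.0012 -0.001  -0.0012]
```

View pics/w9z.png

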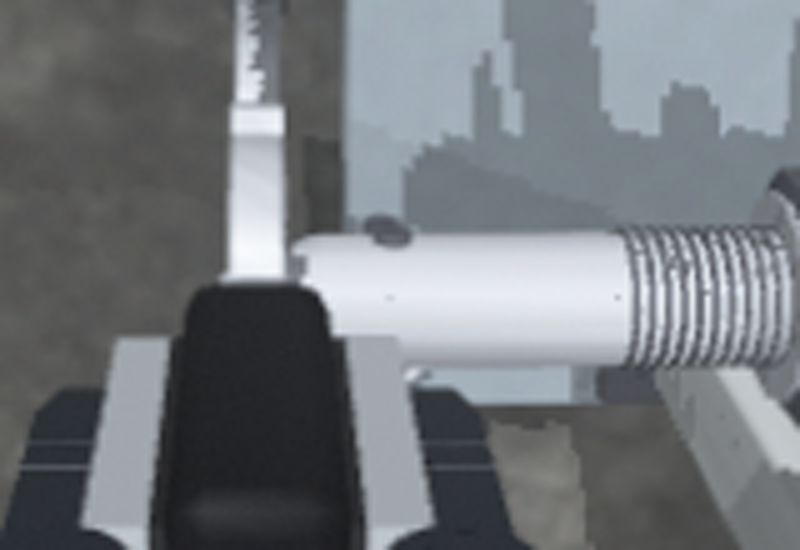

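{"fn": "carry_out", "kwargs": {
  "plan": [
    {"x": 0.002,"y": 0,"z": 0,"ax": 0,"ay": 0,"az": 0,"gripper": -1},
    {"x": 0.003,"y": 0,"z": 0,"ax": 0,"ay": 0,"az": 0,"gripper": -1}
  ]
}}

```text
clock: 8.75
tool_pos: [0.5657, -0.1583, 0.1766]
tool_rot: [-1.57, 0.001, 0.235]
wrist_force: [0.5, -0.2, -2.8]
width: 0.154
```

{"fn": "carry_out", "kwargs": {
  "plan": [
    {"x": 0.002,"y": 0,"z": 0,"ax": 0,"ay": 0,"az": 0,"gripper": -1},
    {"x": 0.003,"y": 0,"z": 0,"ax": 0,"ay": 0,"az": 0,"gripper": -1}
  ]
}}

```text
clock: 8.95
tool_pos: [0.5687, -0.1576, 0.1766]
tool_rot: [-1.57, 0.001, 0.235]
wrist_force: [0.1, -0.1, -3.3]
width: 0.156
```

```bash
python3 -c "
from h import *
goto((.5441,-.1647,.177),.236)
"
```

```text
t 8.95 pos [ 0.5687 -0.1576  0.1766] rot [-1.5697e+00  9.0000e-04  2.3510e-01] F [ 0.12 -0.05 -3.26] T [-0.037 -0.011 -0.069] w 0.156
shift [-0.0256 -0.0004 -0.0012] turn [-0.0011 -0.0009 -0.0009]
```

{"fn": "carry_out", "kwargs": {
  "plan": [
    {"x": 0,"y": 0,"z": 0.001,"ax": 0,"ay": 0,"az": 0,"gripper": -1},
    {"x": 0,"y": 0,"z": 0.001,"ax": 0,"ay": 0,"az": 0,"gripper": -1}
  ]
}}

```text
clock: 9.15
tool_pos: [0.5682, -0.1565, 0.1766]
tool_rot: [-1.57, 0.001, 0.235]
wrist_force: [-0.9, -0.8, -3.0]
width: 0.155
```

{"fn": "carry_out", "kwargs": {
  "plan": [
    {"x": 0,"y": 0,"z": 0.001,"ax": 0,"ay": 0,"az": 0,"gripper": -1},
    {"x": 0,"y": 0,"z": 0.001,"ax": 0,"ay": 0,"az": 0,"gripper": -1}
  ]
}}

```text
clock: 9.35
tool_pos: [0.568, -0.1557, 0.1766]
tool_rot: [-1.57, 0.001, 0.235]
wrist_force: [-0.0, -0.0, -2.8]
width: 0.159
```

{"fn": "carry_out", "kwargs": {
  "plan": [
    {"x": 0,"y": 0,"z": 0.001,"ax": 0,"ay": 0,"az": 0,"gripper": -1},
    {"x": 0,"y": 0,"z": 0.001,"ax": 0,"ay": 0,"az": 0,"gripper": -1}
  ]
}}

```text
clock: 9.55
tool_pos: [0.5679, -0.1553, 0.1766]
tool_rot: [-1.571, 0.001, 0.235]
wrist_force: [0.5, -3.1, -4.2]
width: 0.154
```

{"fn": "carry_out", "kwargs": {
  "plan": [
    {"x": 0,"y": 0,"z": 0.0006,"ax": 0,"ay": 0,"az": 0,"gripper": -1},
    {"x": 0,"y": 0,"z": 0.0006,"ax": 0,"ay": 0,"az": 0,"gripper": -1}
  ]
}}

```text
clock: 9.75
tool_pos: [0.5678, -0.155, 0.1766]
tool_rot: [-1.572, 0.001, 0.234]
wrist_force: [1.5, -5.6, -5.4]
width: 0.158
```

{"fn": "carry_out", "kwargs": {
  "plan": [
    {"x": 0,"y": 0,"z": -0.002,"ax": 0,"ay": 0,"az": 0,"gripper": -1},
    {"x": 0,"y": 0,"z": -0.004,"ax": 0,"ay": 0,"az": 0,"gripper": -1},
    {"x": 0,"y": 0,"z": -0.0045,"ax": 0,"ay": 0,"az": 0,"gripper": -1},
    {"x": 0,"y": 0,"z": -0.0045,"ax": 0,"ay": 0,"az": 0,"gripper": -1}
  ]
}}

```text
clock: 10.15
tool_pos: [0.5687, -0.1583, 0.1766]
tool_rot: [-1.569, 0.001, 0.235]
wrist_force: [-0.8, -0.0, -2.8]
width: 0.152
```

{"fn": "carry_out", "kwargs": {
  "plan": [
    {"x": 0,"y": 0,"z": -0.0008,"ax": 0,"ay": 0,"az": 0,"gripper": -1},
    {"x": 0,"y": 0,"z": -0.0008,"ax": 0,"ay": 0,"az": 0,"gripper": -1}
  ]
}}

```text
clock: 10.35
tool_pos: [0.5689, -0.1592, 0.1766]
tool_rot: [-1.57, 0.001, 0.235]
wrist_force: [0.2, -0.3, -3.6]
width: 0.153
```

{"fn": "carry_out", "kwargs": {
  "plan": [
    {"x": 0,"y": 0,"z": -0.0008,"ax": 0,"ay": 0,"az": 0,"gripper": -1},
    {"x": 0,"y": 0,"z": -0.0008,"ax": 0,"ay": 0,"az": 0,"gripper": -1}
  ]
}}

```text
clock: 10.55
tool_pos: [0.569, -0.1598, 0.1766]
tool_rot: [-1.569, 0.001, 0.235]
wrist_force: [-0.3, 1.2, -2.9]
width: 0.154
```

{"fn": "carry_out", "kwargs": {
  "plan": [
    {"x": 0,"y": 0,"z": -0.0006,"ax": 0,"ay": 0,"az": 0,"gripper": -1},
    {"x": 0,"y": 0,"z": -0.0006,"ax": 0,"ay": 0,"az": 0,"gripper": -1}
  ]
}}

```text
clock: 10.75
tool_pos: [0.5691, -0.1601, 0.1765]
tool_rot: [-1.568, 0.001, 0.235]
wrist_force: [-1.1, 3.5, -2.5]
width: 0.156
```

{"fn": "carry_out", "kwargs": {
  "plan": [
    {"x": 0,"y": 0,"z": 0.002,"ax": 0,"ay": 0,"az": 0,"gripper": -1},
    {"x": 0,"y": 0,"z": 0.0031,"ax": 0,"ay": 0,"az": 0,"gripper": -1},
    {"x": 0,"y": 0.0012,"z": 0.0031,"ax": 0,"ay": 0,"az": 0,"gripper": -1},
    {"x": 0,"y": 0.0012,"z": 0.0031,"ax": 0,"ay": 0,"az": 0,"gripper": -1}
  ]
}}

```text
clock: 11.15
tool_pos: [0.5684, -0.1577, 0.1753]
tool_rot: [-1.57, 0.001, 0.235]
wrist_force: [0.4, 0.7, -3.0]
width: 0.153
```

{"fn": "carry_out", "kwargs": {
  "plan": [
    {"x": 0,"y": 0.0006,"z": 0,"ax": 0,"ay": 0,"az": 0,"gripper": -1},
    {"x": 0,"y": 0.0006,"z": 0,"ax": 0,"ay": 0,"az": 0,"gripper": -1}
  ]
}}

```text
clock: 11.35
tool_pos: [0.5685, -0.1577, 0.1748]
tool_rot: [-1.57, 0.001, 0.235]
wrist_force: [-0.6, -0.4, -3.4]
width: 0.157
```

{"fn": "carry_out", "kwargs": {
  "plan": [
    {"x": 0,"y": 0.0006,"z": 0,"ax": 0,"ay": 0,"az": 0,"gripper": -1},
    {"x": 0,"y": 0.0006,"z": 0,"ax": 0,"ay": 0,"az": 0,"gripper": -1}
  ]
}}

```text
clock: 11.55
tool_pos: [0.5686, -0.1577, 0.1745]
tool_rot: [-1.57, 0.001, 0.235]
wrist_force: [-0.7, 0.2, 0.3]
width: 0.157
```

{"fn": "carry_out", "kwargs": {
  "plan": [
    {"x": 0,"y": -0.0019,"z": 0,"ax": 0,"ay": 0,"az": 0,"gripper": -1},
    {"x": 0.002,"y": -0.0019,"z": 0,"ax": 0,"ay": 0,"az": 0,"gripper": -1},
    {"x": 0.005,"y": -0.0019,"z": 0,"ax": 0,"ay": 0,"az": 0,"gripper": -1},
    {"x": 0.008,"y": -0.0019,"z": 0,"ax": 0,"ay": 0,"az": 0,"gripper": -1},
    {"x": 0.011,"y": -0.0019,"z": 0,"ax": 0,"ay": 0,"az": 0,"gripper": -1}
  ]
}}

```text
clock: 12.05
tool_pos: [0.5795, -0.155, 0.1759]
tool_rot: [-1.57, 0.001, 0.235]
wrist_force: [-0.1, 0.5, -4.0]
width: 0.156
```

{"fn": "carry_out", "kwargs": {
  "plan": [
    {"x": 0.003,"y": 0,"z": 0,"ax": 0,"ay": 0,"az": 0,"gripper": -1},
    {"x": 0.006,"y": 0,"z": 0,"ax": 0,"ay": 0,"az": 0,"gripper": -1},
    {"x": 0.009,"y": 0,"z": 0,"ax": 0,"ay": 0,"az": 0,"gripper": -1},
    {"x": 0.012,"y": 0,"z": 0,"ax": 0,"ay": 0,"az": 0,"gripper": -1}
  ]
}}

```text
clock: 12.45
tool_pos: [0.5911, -0.1522, 0.176]
tool_rot: [-1.57, 0.001, 0.235]
wrist_force: [0.4, 0.4, -3.3]
width: 0.159
```

```bash
python3 snap.py wrist w10;  python3 -c "
from h import *
goto((.6241,-.1441,.177),.236)
crop('pics/w10.png','pics/w10z.png',225,190,385,300,5)
"
```

```text
12.45 [ 0.5911 -0.1522  0.176 ] [-1.5696e+00  1.1000e-03  2.3500e-01]
t 12.5 pos [ 0.5915 -0.1521  0.176 ] rot [-1.5696e+00  7.0000e-04  2.3520e-01] F [ 0.58  0.46 -3.73] T [ 0.055 -0.062  0.026] w 0.156
shift [ 0.0335 -0.0011  0.0002] turn [-0.0012 -0.0008 -0.0007]
```

View pics/w10z.png

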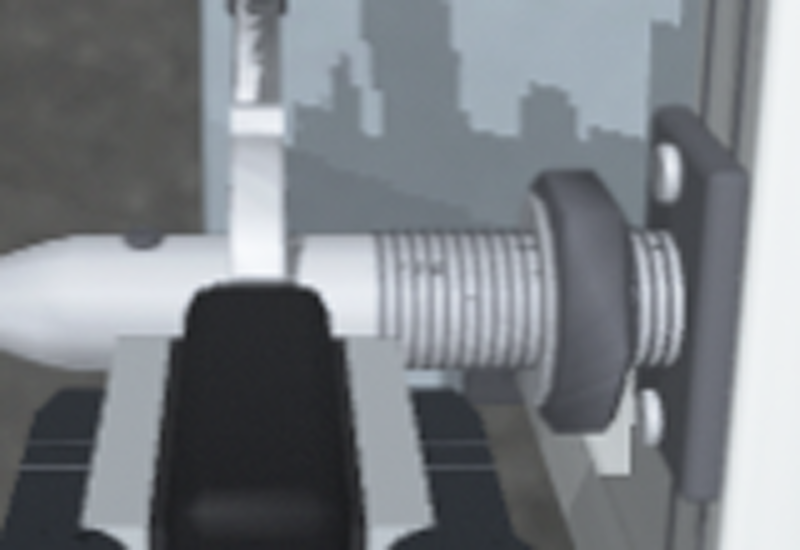

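{"fn": "carry_out", "kwargs": {
  "plan": [
    {"x": 0.003,"y": 0,"z": 0,"ax": 0,"ay": 0,"az": 0,"gripper": -1},
    {"x": 0.006,"y": 0,"z": 0,"ax": 0,"ay": 0,"az": 0,"gripper": -1},
    {"x": 0.009,"y": 0,"z": 0,"ax": 0,"ay": 0,"az": 0,"gripper": -1},
    {"x": 0.012,"y": 0,"z": 0,"ax": 0,"ay": 0,"az": 0,"gripper": -1},
    {"x": 0.014,"y": 0,"z": 0,"ax": 0,"ay": 0,"az": 0,"gripper": -1}
  ]
}}

```text
clock: 13.0
tool_pos: [0.6048, -0.1489, 0.176]
tool_rot: [-1.57, 0.001, 0.235]
wrist_force: [0.8, -0.8, -3.1]
width: 0.158
```

{"fn": "carry_out", "kwargs": {
  "plan": [
    {"x": 0.002,"y": 0,"z": 0,"ax": 0,"ay": 0,"az": 0,"gripper": -1},
    {"x": 0.004,"y": 0,"z": 0,"ax": 0,"ay": 0,"az": 0,"gripper": -1},
    {"x": 0.006,"y": 0,"z": 0,"ax": 0,"ay": 0,"az": 0,"gripper": -1}
  ]
}}

```text
clock: 13.3
tool_pos: [0.6105, -0.1476, 0.1761]
tool_rot: [-1.57, 0.001, 0.235]
wrist_force: [-0.6, -0.7, -3.0]
width: 0.154
```

{"fn": "carry_out", "kwargs": {
  "plan": [
    {"x": 0.0015,"y": 0,"z": 0,"ax": 0,"ay": 0,"az": 0,"gripper": -1},
    {"x": 0.003,"y": 0,"z": 0,"ax": 0,"ay": 0,"az": 0,"gripper": -1}
  ]
}}

```text
clock: 13.5
tool_pos: [0.6133, -0.1469, 0.176]
tool_rot: [-1.57, 0.001, 0.235]
wrist_force: [0.3, 0.1, -3.0]
width: 0.156
```

```bash
python3 snap.py wrist w11;  python3 -c "
from h import *
goto((.6241,-.1441,.177),.236)
crop('pics/w11.png','pics/w11z.png',225,190,385,300,5)
"
```

```text
13.5 [ 0.6133 -0.1469  0.176 ] [-1.5696e+00  1.1000e-03  2.3500e-01]
t 13.55 pos [ 0.6135 -0.1468  0.176 ] rot [-1.5696e+00  9.0000e-04  2.3510e-01] F [-0.03  0.41 -2.68] T [-0.056 -0.024  0.003] w 0.158
shift [ 0.0109 -0.001   0.0002] turn [-0.0012 -0.0009 -0.0009]
```

View pics/w11z.png

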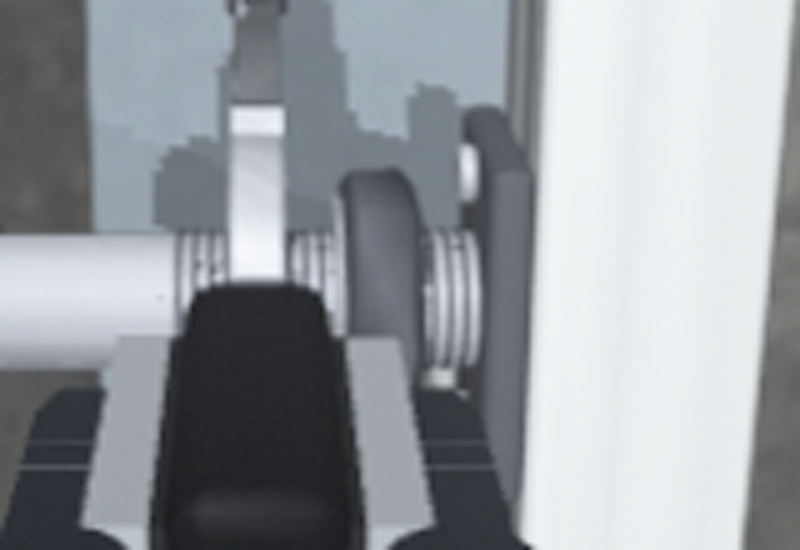

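{"fn": "carry_out", "kwargs": {
  "plan": [
    {"x": 0.0015,"y": 0,"z": 0,"ax": 0,"ay": 0,"az": 0,"gripper": -1},
    {"x": 0.003,"y": 0,"z": 0,"ax": 0,"ay": 0,"az": 0,"gripper": -1},
    {"x": 0.004,"y": 0,"z": 0,"ax": 0,"ay": 0,"az": 0,"gripper": -1}
  ]
}}

```text
clock: 13.85
tool_pos: [0.6173, -0.146, 0.176]
tool_rot: [-1.57, 0.001, 0.235]
wrist_force: [-0.6, -0.0, -2.7]
width: 0.158
```

{"fn": "carry_out", "kwargs": {
  "plan": [
    {"x": 0.0005,"y": 0,"z": 0,"ax": 0,"ay": 0,"az": 0,"gripper": -1},
    {"x": 0.0005,"y": 0,"z": 0,"ax": 0,"ay": 0,"az": 0,"gripper": -1}
  ]
}}

```text
clock: 14.05
tool_pos: [0.6177, -0.1458, 0.176]
tool_rot: [-1.57, 0.001, 0.235]
wrist_force: [-0.0, 1.1, -2.3]
width: 0.153
```

{"fn": "carry_out", "kwargs": {
  "plan": [
    {"x": 0.0005,"y": 0,"z": 0,"ax": 0,"ay": 0,"az": 0,"gripper": -1},
    {"x": 0.0005,"y": 0,"z": 0,"ax": 0,"ay": 0,"az": 0,"gripper": -1}
  ]
}}

```text
clock: 14.25
tool_pos: [0.6181, -0.1458, 0.176]
tool_rot: [-1.57, 0.001, 0.235]
wrist_force: [0.7, -0.2, -2.5]
width: 0.155
```

{"fn": "carry_out", "kwargs": {
  "plan": [
    {"x": 0.0005,"y": 0,"z": 0,"ax": 0,"ay": 0,"az": 0,"gripper": -1},
    {"x": 0.0005,"y": 0,"z": 0,"ax": 0,"ay": 0,"az": 0,"gripper": -1}
  ]
}}

```text
clock: 14.45
tool_pos: [0.6186, -0.1456, 0.1761]
tool_rot: [-1.57, 0.001, 0.235]
wrist_force: [-0.8, 1.3, -3.2]
width: 0.156
```

{"fn": "carry_out", "kwargs": {
  "plan": [
    {"x": 0.0005,"y": 0,"z": 0,"ax": 0,"ay": 0,"az": 0,"gripper": -1},
    {"x": 0.0005,"y": 0,"z": 0,"ax": 0,"ay": 0,"az": 0,"gripper": -1}
  ]
}}

```text
clock: 14.65
tool_pos: [0.6191, -0.1455, 0.176]
tool_rot: [-1.57, 0.001, 0.235]
wrist_force: [-0.4, 0.6, -3.0]
width: 0.158
```

{"fn": "carry_out", "kwargs": {
  "plan": [
    {"x": 0.0005,"y": 0,"z": 0,"ax": 0,"ay": 0,"az": 0,"gripper": -1},
    {"x": 0.0005,"y": 0,"z": 0,"ax": 0,"ay": 0,"az": 0,"gripper": -1}
  ]
}}

```text
clock: 14.85
tool_pos: [0.6195, -0.1454, 0.176]
tool_rot: [-1.57, 0.001, 0.235]
wrist_force: [0.3, 0.5, -3.4]
width: 0.152
```

{"fn": "carry_out", "kwargs": {
  "plan": [
    {"x": 0.0005,"y": 0,"z": 0,"ax": 0,"ay": 0,"az": 0,"gripper": -1},
    {"x": 0.0005,"y": 0,"z": 0,"ax": 0,"ay": 0,"az": 0,"gripper": -1}
  ]
}}

```text
clock: 15.05
tool_pos: [0.6196, -0.1454, 0.176]
tool_rot: [-1.57, 0.002, 0.235]
wrist_force: [-3.0, -0.8, -2.5]
width: 0.16
```

{"fn": "carry_out", "kwargs": {
  "plan": [
    {"x": 0.0004,"y": 0,"z": 0,"ax": 0,"ay": 0,"az": 0,"gripper": -1},
    {"x": 0.0004,"y": 0,"z": 0,"ax": 0,"ay": 0,"az": 0,"gripper": -1}
  ]
}}

```text
clock: 15.25
tool_pos: [0.6197, -0.1453, 0.176]
tool_rot: [-1.57, 0.002, 0.235]
wrist_force: [-4.6, -0.8, -1.1]
width: 0.155
```

```bash
python3 snap.py wrist w12;  python3 -c "
from h import *
goto((.6241,-.1441,.177),.236)
crop('pics/w12.png','pics/w12z.png',225,190,385,300,5)
"
```

```text
15.25 [ 0.6197 -0.1453  0.176 ] [-1.5697  0.0024  0.2348]
t 15.3 pos [ 0.6197 -0.1453  0.176 ] rot [-1.5697  0.0024  0.2348] F [-4.55 -0.74 -0.59] T [-0.272  1.238  0.05 ] w 0.156
shift [ 0.0045 -0.001   0.0002] turn [-0.0011 -0.0012 -0.0024]
```

View pics/w12z.png

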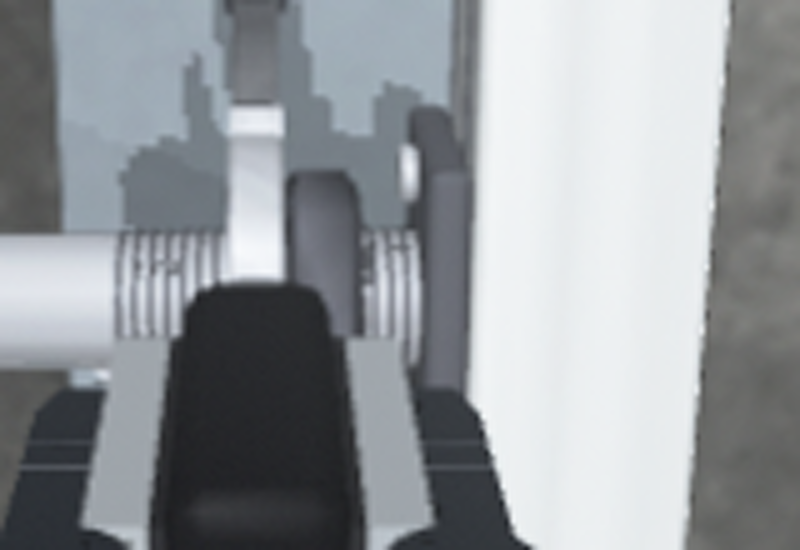

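{"fn": "carry_out", "kwargs": {
  "plan": [
    {"x": 0.0003,"y": 0,"z": 0,"ax": 0,"ay": 0,"az": 0,"gripper": -1},
    {"x": 0.0003,"y": 0,"z": 0,"ax": 0,"ay": 0,"az": 0,"gripper": -1}
  ]
}}

```text
clock: 15.5
tool_pos: [0.6198, -0.1453, 0.176]
tool_rot: [-1.57, 0.003, 0.235]
wrist_force: [-6.0, -1.7, 0.6]
width: 0.152
```

{"fn": "carry_out", "kwargs": {
  "plan": [
    {"x": 0,"y": 0,"z": 0,"ax": 0,"ay": 0,"az": 0,"gripper": -1},
    {"x": 0,"y": 0,"z": 0,"ax": 0,"ay": 0,"az": 0,"gripper": -1}
  ]
}}

```text
clock: 15.7
tool_pos: [0.6198, -0.1453, 0.176]
tool_rot: [-1.57, 0.003, 0.235]
wrist_force: [-6.9, -0.9, -0.6]
width: 0.154
```

```bash
python3 -c "
from h import *
goto((.6241,-.1441,.177),.236)"
```

```text
t 15.7 pos [ 0.6198 -0.1453  0.176 ] rot [-1.5697  0.0028  0.2347] F [-6.89 -0.86 -0.58] T [-0.277  1.438  0.024] w 0.154
shift [ 0.0045 -0.001   0.0002] turn [-0.0011 -0.0013 -0.0028]
```

{"fn": "carry_out", "kwargs": {
  "plan": [
    {"x": -0.0015,"y": 0,"z": 0,"ax": 0,"ay": 0,"az": 0,"gripper": -1},
    {"x": -0.004,"y": 0,"z": 0,"ax": 0,"ay": 0,"az": 0,"gripper": -1},
    {"x": -0.008,"y": 0,"z": 0,"ax": 0,"ay": 0,"az": 0,"gripper": -1},
    {"x": -0.012,"y": 0,"z": 0,"ax": 0,"ay": 0,"az": 0,"gripper": -1},
    {"x": -0.016,"y": 0,"z": 0,"ax": 0,"ay": 0,"az": 0,"gripper": -1}
  ]
}}

```text
clock: 16.2
tool_pos: [0.6049, -0.1489, 0.1761]
tool_rot: [-1.57, 0.001, 0.235]
wrist_force: [0.1, -0.0, -2.6]
width: 0.156
```

{"fn": "carry_out", "kwargs": {
  "plan": [
    {"x": -0.004,"y": 0,"z": 0,"ax": 0,"ay": 0,"az": 0,"gripper": -1},
    {"x": -0.008,"y": 0,"z": 0,"ax": 0,"ay": 0,"az": 0,"gripper": -1},
    {"x": -0.012,"y": 0,"z": 0,"ax": 0,"ay": 0,"az": 0,"gripper": -1},
    {"x": -0.015,"y": 0,"z": 0,"ax": 0,"ay": 0,"az": 0,"gripper": -1},
    {"x": -0.015,"y": 0,"z": 0,"ax": 0,"ay": 0,"az": 0,"gripper": -1}
  ]
}}

```text
clock: 16.7
tool_pos: [0.5902, -0.1525, 0.1762]
tool_rot: [-1.57, 0.001, 0.235]
wrist_force: [-0.1, -0.5, -3.3]
width: 0.157
```

```bash
python3 snap.py wrist w13; python3 snap.py scene s13; python3 -c "
from h import *
goto((.5836,-.1540,.177),.236)
crop('pics/w13.png','pics/w13z.png',225,190,385,300,5)
crop('pics/s13.png','pics/s13z.png',300,190,420,310,5)
"
```

```text
16.7 [ 0.5902 -0.1525  0.1762] [-1.5697e+00  1.0000e-03  2.3470e-01]
16.75 [ 0.5904 -0.1524  0.1762] [-1.5697e+00  8.0000e-04  2.3480e-01]
t 16.8 pos [ 0.5906 -0.1524  0.1761] rot [-1.5697e+00  8.0000e-04  2.3490e-01] F [-0.35  0.18 -2.96] T [ 0.004 -0.015  0.063] w 0.162
shift [-0.0072 -0.0009  0.    ] turn [-0.0011 -0.0011 -0.0008]
```

View pics/w13z.png

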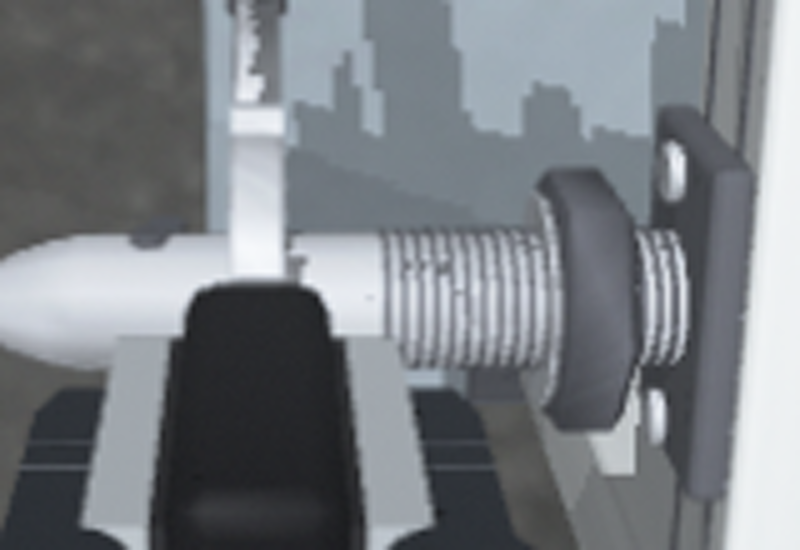

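View pics/s13z.png

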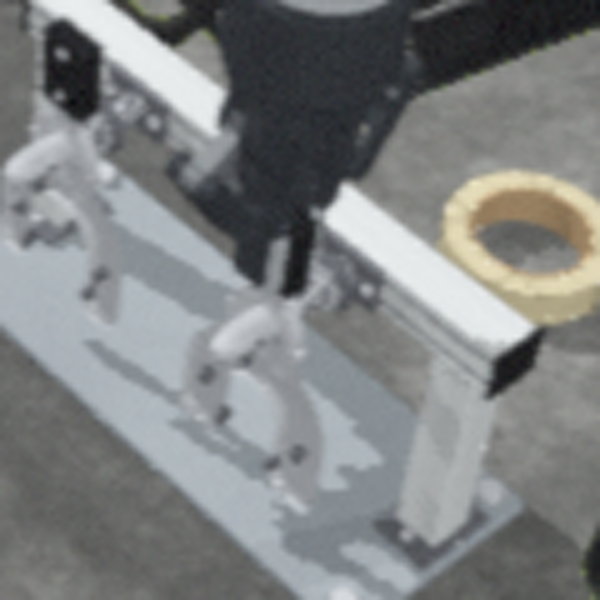

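Gauge runs free. Back up in fine steps to the keeper.

{"fn": "carry_out", "kwargs": {
  "plan": [
    {"x": -0.0015,"y": 0,"z": 0,"ax": 0,"ay": 0,"az": 0,"gripper": -1},
    {"x": -0.003,"y": 0,"z": 0,"ax": 0,"ay": 0,"az": 0,"gripper": -1},
    {"x": -0.0035,"y": 0,"z": 0,"ax": 0,"ay": 0,"az": 0,"gripper": -1}
  ]
}}

```text
clock: 17.1
tool_pos: [0.5871, -0.1532, 0.176]
tool_rot: [-1.57, 0.001, 0.235]
wrist_force: [0.1, 0.1, -2.9]
width: 0.152
```

{"fn": "carry_out", "kwargs": {
  "plan": [
    {"x": -0.0006,"y": 0,"z": 0,"ax": 0,"ay": 0,"az": 0,"gripper": -1},
    {"x": -0.0006,"y": 0,"z": 0,"ax": 0,"ay": 0,"az": 0,"gripper": -1}
  ]
}}

```text
clock: 17.3
tool_pos: [0.5865, -0.1533, 0.1761]
tool_rot: [-1.57, 0.001, 0.235]
wrist_force: [0.0, -0.1, -3.7]
width: 0.156
```

{"fn": "carry_out", "kwargs": {
  "plan": [
    {"x": -0.0006,"y": 0,"z": 0,"ax": 0,"ay": 0,"az": 0,"gripper": -1},
    {"x": -0.0006,"y": 0,"z": 0,"ax": 0,"ay": 0,"az": 0,"gripper": -1}
  ]
}}

```text
clock: 17.5
tool_pos: [0.586, -0.1534, 0.1761]
tool_rot: [-1.57, 0.001, 0.235]
wrist_force: [-0.4, 0.4, -1.8]
width: 0.16
```

{"fn": "carry_out", "kwargs": {
  "plan": [
    {"x": -0.0006,"y": 0,"z": 0,"ax": 0,"ay": 0,"az": 0,"gripper": -1},
    {"x": -0.0006,"y": 0,"z": 0,"ax": 0,"ay": 0,"az": 0,"gripper": -1}
  ]
}}

```text
clock: 17.7
tool_pos: [0.5854, -0.1536, 0.1761]
tool_rot: [-1.57, 0.001, 0.235]
wrist_force: [-0.3, 0.2, -4.1]
width: 0.15
```

{"fn": "carry_out", "kwargs": {
  "plan": [
    {"x": -0.0006,"y": 0,"z": 0,"ax": 0,"ay": 0,"az": 0,"gripper": -1},
    {"x": -0.0006,"y": 0,"z": 0,"ax": 0,"ay": 0,"az": 0,"gripper": -1}
  ]
}}

```text
clock: 17.9
tool_pos: [0.5848, -0.1537, 0.1761]
tool_rot: [-1.57, 0.001, 0.235]
wrist_force: [-0.1, 0.4, -2.4]
width: 0.157
```

{"fn": "carry_out", "kwargs": {
  "plan": [
    {"x": -0.0005,"y": 0,"z": 0,"ax": 0,"ay": 0,"az": 0,"gripper": -1},
    {"x": -0.0005,"y": 0,"z": 0,"ax": 0,"ay": 0,"az": 0,"gripper": -1}
  ]
}}

```text
clock: 18.1
tool_pos: [0.5843, -0.1538, 0.1761]
tool_rot: [-1.57, 0.001, 0.235]
wrist_force: [-0.3, 1.2, -3.4]
width: 0.155
```

{"fn": "carry_out", "kwargs": {
  "plan": [
    {"x": -0.0005,"y": 0,"z": 0,"ax": 0,"ay": 0,"az": 0,"gripper": -1},
    {"x": -0.0005,"y": 0,"z": 0,"ax": 0,"ay": 0,"az": 0,"gripper": -1}
  ]
}}

```text
clock: 18.3
tool_pos: [0.5838, -0.154, 0.1761]
tool_rot: [-1.57, 0.001, 0.235]
wrist_force: [-0.5, 0.1, -3.5]
width: 0.156
```

{"fn": "carry_out", "kwargs": {
  "plan": [
    {"x": -0.0005,"y": 0,"z": 0,"ax": 0,"ay": 0,"az": 0,"gripper": -1},
    {"x": -0.0005,"y": 0,"z": 0,"ax": 0,"ay": 0,"az": 0,"gripper": -1}
  ]
}}

```text
clock: 18.5
tool_pos: [0.5835, -0.154, 0.1761]
tool_rot: [-1.57, 0.001, 0.235]
wrist_force: [0.8, 0.1, -2.9]
width: 0.155
```

{"fn": "carry_out", "kwargs": {
  "plan": [
    {"x": -0.0005,"y": 0,"z": 0,"ax": 0,"ay": 0,"az": 0,"gripper": -1},
    {"x": -0.0005,"y": 0,"z": 0,"ax": 0,"ay": 0,"az": 0,"gripper": -1}
  ]
}}

```text
clock: 18.7
tool_pos: [0.5833, -0.1541, 0.1761]
tool_rot: [-1.57, 0.0, 0.235]
wrist_force: [2.7, 0.7, -3.6]
width: 0.157
```

{"fn": "carry_out", "kwargs": {
  "plan": [
    {"x": -0.0005,"y": 0,"z": 0,"ax": 0,"ay": 0,"az": 0,"gripper": -1},
    {"x": -0.0005,"y": 0,"z": 0,"ax": 0,"ay": 0,"az": 0,"gripper": -1}
  ]
}}

```text
clock: 18.9
tool_pos: [0.5831, -0.1542, 0.1762]
tool_rot: [-1.57, -0.001, 0.235]
wrist_force: [5.6, 1.9, -5.1]
width: 0.154
```

{"fn": "carry_out", "kwargs": {
  "plan": [
    {"x": -0.0003,"y": 0,"z": 0,"ax": 0,"ay": 0,"az": 0,"gripper": -1},
    {"x": -0.0003,"y": 0,"z": 0,"ax": 0,"ay": 0,"az": 0,"gripper": -1}
  ]
}}

```text
clock: 19.1
tool_pos: [0.583, -0.1541, 0.1762]
tool_rot: [-1.57, -0.001, 0.235]
wrist_force: [6.1, 1.6, -6.4]
width: 0.154
```

{"fn": "carry_out", "kwargs": {
  "plan": [
    {"x": 0,"y": 0,"z": 0,"ax": 0,"ay": 0,"az": 0,"gripper": -1},
    {"x": 0,"y": 0,"z": 0,"ax": 0,"ay": 0,"az": 0,"gripper": -1},
    {"x": 0,"y": 0,"z": 0,"ax": 0,"ay": 0,"az": 0,"gripper": -1}
  ]
}}

```text
clock: 19.4
tool_pos: [0.583, -0.1541, 0.1762]
tool_rot: [-1.57, -0.001, 0.235]
wrist_force: [6.3, 0.8, -5.9]
width: 0.157
```

```bash
python3 snap.py wrist w14; python3 -c "
from h import *
goto((.5836,-.1540,.177),.236)
crop('pics/w14.png','pics/w14z.png',225,190,385,300,5)"
```

```text
19.4 [ 0.583  -0.1541  0.1762] [-1.5696e+00 -8.0000e-04  2.3530e-01]
t 19.45 pos [ 0.583  -0.1542  0.1762] rot [-1.5696e+00 -9.0000e-04  2.3530e-01] F [ 6.13  1.75 -5.99] T [ 0.34  -1.44   0.019] w 0.157
shift [ 0.0006 -0.0008  0.    ] turn [-0.0012 -0.0007  0.0009]
```

View pics/w14z.png

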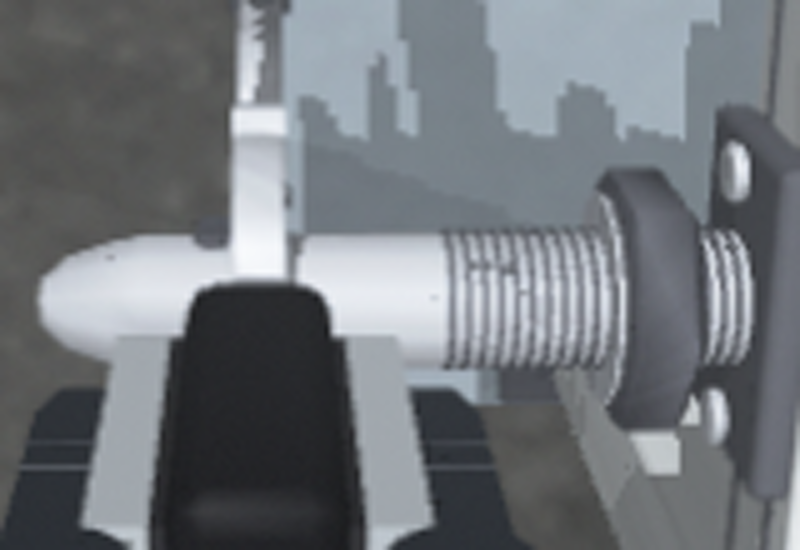

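{"fn": "carry_out", "kwargs": {
  "plan": [
    {"x": 0.002,"y": 0,"z": 0,"ax": 0,"ay": 0,"az": 0,"gripper": -1},
    {"x": 0.006,"y": 0,"z": 0,"ax": 0,"ay": 0,"az": 0,"gripper": -1},
    {"x": 0.011,"y": 0,"z": 0,"ax": 0,"ay": 0,"az": 0,"gripper": -1},
    {"x": 0.016,"y": 0,"z": 0,"ax": 0,"ay": 0,"az": 0,"gripper": -1},
    {"x": 0.02,"y": 0,"z": 0,"ax": 0,"ay": 0,"az": 0,"gripper": -1}
  ]
}}

```text
clock: 19.95
tool_pos: [0.6019, -0.1496, 0.1759]
tool_rot: [-1.57, 0.001, 0.235]
wrist_force: [-1.0, -0.5, -2.6]
width: 0.154
```

{"fn": "carry_out", "kwargs": {
  "plan": [
    {"x": 0,"y": 0.0006,"z": 0,"ax": 0,"ay": 0,"az": 0,"gripper": -1},
    {"x": 0,"y": 0.001,"z": 0,"ax": 0,"ay": 0,"az": 0,"gripper": -1},
    {"x": 0,"y": 0.001,"z": 0,"ax": 0,"ay": 0,"az": 0,"gripper": -1}
  ]
}}

```text
clock: 20.25
tool_pos: [0.6015, -0.1497, 0.175]
tool_rot: [-1.57, 0.001, 0.235]
wrist_force: [0.3, -1.1, -2.8]
width: 0.156
```

{"fn": "carry_out", "kwargs": {
  "plan": [
    {"x": 0,"y": 0.0004,"z": 0,"ax": 0,"ay": 0,"az": 0,"gripper": -1},
    {"x": 0,"y": 0.0004,"z": 0,"ax": 0,"ay": 0,"az": 0,"gripper": -1}
  ]
}}

```text
clock: 20.45
tool_pos: [0.6015, -0.1498, 0.1749]
tool_rot: [-1.57, 0.001, 0.235]
wrist_force: [-0.5, 0.6, -2.0]
width: 0.153
```

{"fn": "carry_out", "kwargs": {
  "plan": [
    {"x": 0,"y": 0.0003,"z": 0,"ax": 0,"ay": 0,"az": 0,"gripper": -1},
    {"x": 0,"y": 0.0003,"z": 0,"ax": 0,"ay": 0,"az": 0,"gripper": -1}
  ]
}}

```text
clock: 20.65
tool_pos: [0.6015, -0.1497, 0.1748]
tool_rot: [-1.57, 0.001, 0.235]
wrist_force: [-2.1, -0.1, 0.1]
width: 0.157
```

```bash
python3 -c "
from h import *
goto((.5836,-.1540,.177),.236)"
```

```text
t 20.65 pos [ 0.6015 -0.1497  0.1748] rot [-1.5699e+00  7.0000e-04  2.3500e-01] F [-2.12 -0.15  0.1 ] T [0.055 0.177 0.049] w 0.157
shift [-0.0184 -0.0022  0.    ] turn [-0.0009 -0.001  -0.0007]
```

{"fn": "carry_out", "kwargs": {
  "plan": [
    {"x": 0,"y": 0,"z": 0,"ax": 0,"ay": 0,"az": 0,"gripper": -0.66},
    {"x": 0,"y": 0,"z": 0,"ax": 0,"ay": 0,"az": 0,"gripper": -0.6},
    {"x": 0,"y": 0,"z": 0,"ax": 0,"ay": 0,"az": 0,"gripper": -0.5},
    {"x": 0,"y": 0,"z": 0,"ax": 0,"ay": 0,"az": 0,"gripper": -0.4},
    {"x": 0,"y": 0,"z": 0,"ax": 0,"ay": 0,"az": 0,"gripper": -0.3}
  ]
}}

```text
clock: 21.15
tool_pos: [0.6016, -0.1497, 0.1744]
tool_rot: [-1.57, 0.001, 0.235]
wrist_force: [0.5, 0.1, 0.7]
width: 0.349
```

```bash
python3 snap.py wrist w15; python3 -c "
from h import *
goto((.5836,-.1540,.177),.236)
crop('pics/w15.png','pics/w15z.png',205,170,385,300,4.4)"
```

```text
21.15 [ 0.6016 -0.1497  0.1744] [-1.5697e+00  9.0000e-04  2.3510e-01]
t 21.2 pos [ 0.6016 -0.1497  0.1744] rot [-1.5697e+00  1.0000e-03  2.3500e-01] F [ 0.1  -1.17  0.21] T [-0.023 -0.    -0.02 ] w 0.349
shift [-0.0185 -0.0026  0.    ] turn [-0.0011 -0.001  -0.001 ]
```

View pics/w15z.png

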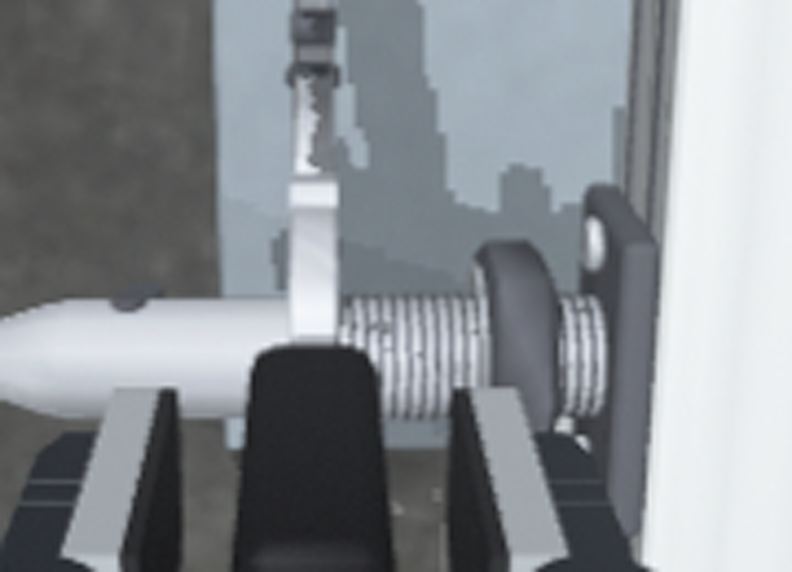

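Free and hanging steadily. Retreat straight up.

{"fn": "carry_out", "kwargs": {
  "plan": [
    {"x": 0,"y": -0.01,"z": 0,"ax": 0,"ay": 0,"az": 0,"gripper": -0.3},
    {"x": 0,"y": -0.025,"z": 0,"ax": 0,"ay": 0,"az": 0,"gripper": -0.3},
    {"x": 0,"y": -0.045,"z": 0,"ax": 0,"ay": 0,"az": 0,"gripper": -0.3},
    {"x": 0,"y": -0.075,"z": 0,"ax": 0,"ay": 0,"az": 0,"gripper": -0.3},
    {"x": 0,"y": -0.11,"z": 0,"ax": 0,"ay": 0,"az": 0,"gripper": -0.3}
  ]
}}

```text
clock: 21.7
tool_pos: [0.6012, -0.1497, 0.2854]
tool_rot: [-1.569, 0.002, 0.235]
wrist_force: [0.4, 0.4, 0.4]
width: 0.351
```

{"fn": "carry_out", "kwargs": {
  "plan": [
    {"x": -0.02,"y": -0.03,"z": 0.02,"ax": 0,"ay": 0,"az": 0,"gripper": -0.3},
    {"x": -0.05,"y": -0.06,"z": 0.03,"ax": 0,"ay": 0,"az": 0,"gripper": -0.3},
    {"x": -0.09,"y": -0.09,"z": 0.03,"ax": 0,"ay": 0,"az": 0,"gripper": -0.3},
    {"x": -0.12,"y": -0.1,"z": 0.03,"ax": 0,"ay": 0,"az": 0,"gripper": -0.3},
    {"x": -0.12,"y": -0.1,"z": 0.03,"ax": 0,"ay": 0,"az": 0,"gripper": -0.3}
  ]
}}

```text
clock: 22.2
tool_pos: [0.4756, -0.1491, 0.3893]
tool_rot: [-1.573, -0.005, 0.233]
wrist_force: [0.4, 0.1, 0.4]
width: 0.353
```

{"fn": "carry_out", "kwargs": {
  "plan": [
    {"x": 0,"y": 0,"z": 0,"ax": 0,"ay": 0,"az": 0,"gripper": -0.3},
    {"x": 0,"y": 0,"z": 0,"ax": 0,"ay": 0,"az": 0,"gripper": -0.3},
    {"x": 0,"y": 0,"z": 0,"ax": 0,"ay": 0,"az": 0,"gripper": -0.3},
    {"x": 0,"y": 0,"z": 0,"ax": 0,"ay": 0,"az": 0,"gripper": -0.3},
    {"x": 0,"y": 0,"z": 0,"ax": 0,"ay": 0,"az": 0,"gripper": -0.3}
  ]
}}

```text
clock: 22.7
tool_pos: [0.4786, -0.1485, 0.3837]
tool_rot: [-1.569, 0.002, 0.235]
wrist_force: [-0.4, -0.1, 0.2]
width: 0.349
```

```bash
python3 snap.py wrist w16; python3 snap.py scene s16; python3 -c "
from h import *
goto((.5836,-.1540,.177),.236)
crop('pics/w16.png','pics/w16z.png',0,0,560,420,1.42)
crop('pics/s16.png','pics/s16z.png',220,130,420,330,3)"
```

```text
22.7 [ 0.4786 -0.1485  0.3837] [-1.5689  0.0023  0.2355]
22.75 [ 0.4785 -0.1485  0.3839] [-1.5691  0.002   0.2354]
t 22.8 pos [ 0.4784 -0.1486  0.3841] rot [-1.5693  0.0017  0.2353] F [ 0.11  0.03 -0.64] T [ 0.041 -0.002 -0.012] w 0.346
shift [ 0.1014  0.2069 -0.0301] turn [-0.0015 -0.0007 -0.0017]
```

View pics/w16z.png

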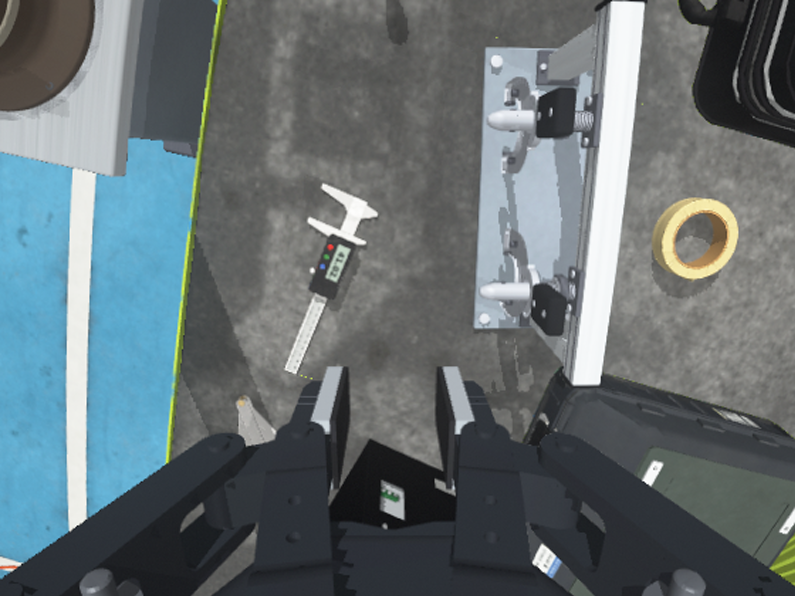

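View pics/s16z.png

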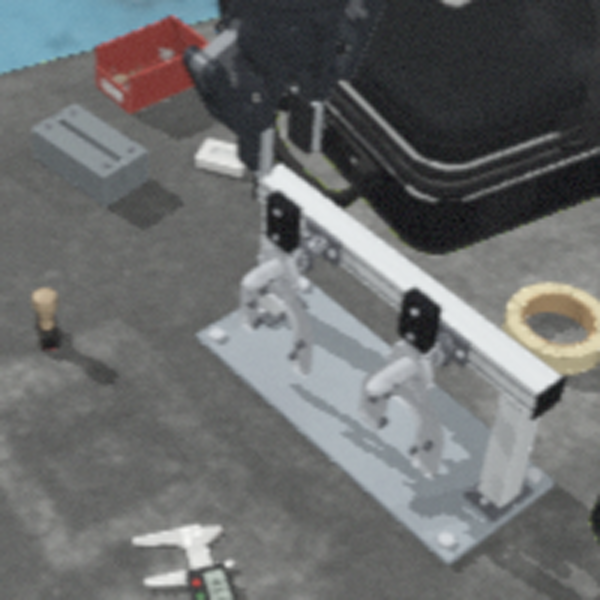

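```bash
python3 snap.py scene s17; python3 - <<'E'
from h import *
a=cv2.imread('pics/s16.png')[200:310,320:390].astype(int);b=cv2.imread('pics/s17.png')[200:310,320:390].astype(int);print(abs(a-b).max(),abs(a-b).mean())
from cell import workorder; print(workorder.finish_job())
E
```

```text
22.8 [ 0.4784 -0.1486  0.3841] [-1.5693  0.0017  0.2353]
22 1.6755411255411254
the job is handed in; nothing more can be done
None
```

The snap gauge is hanging by its eye on the free hook, inside the shut keeper. The gripper is clear of it and the job is handed in, at about 23 s on the robot's clock.

- **Lift and fit:** I lifted the gauge straight out of the rest and centred its eye on the peg nose by feel. The free play came out at about 3.9 mm sideways; those feeling touches reached about 6 N.
- **Push home:** It met the stop nut, and I held an axial push of about 6 to 7 N for roughly 0.4 s. The tool turned less than 0.01 rad under this load. I did not measure the plate's own angle, but it looked square in the picture.
- **Tug:** Pulled back about 38 mm, it came up against the keeper where the hook stop was expected. I held about 6 N for roughly 0.5 s, and it stayed locked.
- **Release:** I moved it about 20 mm back in, so it is hanging clear of both keeper and nut. I lowered it until the peg carried the weight, then opened the gripper and backed away.

**Last checks:** The final pictures show the gauge hanging upright and square. Two scene pictures 0.05 s apart differed only by what I take to be image noise (mean 1.7 grey levels), so no swing was visible. In those last pictures I saw nothing moved among the other gauge, the caliper and the stamp. I did not check the reference block separately.

**Disagreements:** The camera readings of the gauge's sideways position differed by up to about 3 mm, so I relied on the contact probing instead. Single force readings are noisy by about 1 N.

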